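Log a batch of growing-mix sample jars on the scale logger

ROBOT

A 6-joint arm with a two-finger parallel gripper is mounted at the origin on the work surface. World frame = base frame: x ahead of the robot, y to its left, z up, the work surface at z = 0. Lengths are in m, angles in rad, forces in N, time in s.
With the tool pointing down it reaches from about 0.35 to 0.775 m from the base axis. Payload 5.5 kg.
Tool frame: the origin (TCP) lies at the very end of the fingers, on their centre line; the grasp point (between the pads) lies 19 mm behind it (env.grip_point_offset is the distance from the TCP to the grasp point, in m); z points along the fingers, y is the line along which they close (so a half turn about z gives the same grasp; the last joint's range is limited). The gripper opens to 85 mm and grips with 20 to 120 N. Pads are 22 mm wide; open, the fingers measure 114 mm over their backs; the gripper's body (76 mm by 85 mm) begins 54 mm behind the grasp point. The pads swing forward as they close: fully open they stand 13 mm farther back than shut.
Start: joints at [1.199, 0.313, 0.046, 1.304, 0, 1.431], TCP at [0.132, 0.56, 0.204] pointing down, gripper open.
Joint ranges: [-2.76, 2.76], [-0.86, 1.69], [-1.03, 1.26], [-2.2, 2.34], [-1.47, 1.5], [-3.14, 3.14]. Speed limits (rad/s): [2.57, 2.57, 3.14, 3.14, 3.14, 3.14].

INTERFACE

Orientations are given as a unit quaternion [w, x, y, z].
In Python, from workcell import sensors, imaging, workorder, env gives the robot as it stands.
- The arm moves only by the shell command python3 -m handwheel 'ROWS' [FORCE]. ROWS is JSON, a list of rows, each a list of 5 numbers: the shift along the tool's x, y, z in mm, then the turn about the tool's z in rad, then the opening, from 0 (shut) to 1 (fully open). A call has 1 to 8 rows; each row is the pose to reach, as a shift and turn from the pose commanded when the call began, along the tool's axes at that moment; what a row does not reach only later rows make up. A row lasts 1/10 s, in which the tool goes at most 50 mm and 8.59 degrees, less where a joint would pass 70% of its speed; a pose out of reach is approached as far as the arm can. A call with a gripper value outside its range is refused whole. The fingers move at their own pace and stop on an object; FORCE is the grip in N (left out, the last holds). Time passes only in rows, so rows that repeat a pose let the fingers close. It gives the time, the measured TCP pose, the force, the opening and the grip force at its end, in the units of the state.
- sensors.get_state(): the state, without advancing time (a new reading comes with each control period).
- imaging.read_camera(name): name is "side" or "top" or "wrist"; returns a dict with "color" (480x640x3 uint8, blue, green, red), "z_map" (480x640 float32, m along the optical axis (not along the pixel's ray), 0 where there is no reading), "fx", "fy", "cx", "cy" (pixels), "xyz" and "rotation" of the camera in the world. Camera axes: x right, y down, z forward; pixel columns grow to the right and rows downward; lengths in m; the calibration is good to about 2 mm. A picture is of the moment at which its call begins.
- workorder.hand_in(): hands the job in; it is judged then, once.
The state is a dict: "clock": time; "joint_pos": joint angles; "qvel": joint speeds; "tau": joint torques, N m; "tcp_pos": TCP position; "orientation": TCP orientation; "wrist_force": force on the tool from outside, world axes, zero at the start; "ft_torque": the same for the moment, N m; "finger_gap": finger opening in m; "grip_force": force on a finger pad.
Only numpy, scipy, OpenCV 4.12 (cv2) and the standard library are available. Lean on these libraries where they do the work, as an engineer would, in place of code of your own. Each camera call takes 0.05 s, during which the arm holds its last target. There are 200 camera calls.

TASK

Log one batch of sample jars: with the steel scale plate still empty, press the grey zero button fully down and let it go; then stand every jar upright and wholly on the scale plate, plug the orange-handled temperature probe fully into the yellow-framed terminal, let go, and with all of them in place press the green log button fully down and let it go. Afterwards put the probe back fully into its black-framed rest hole and stand every jar upright and wholly on the blue mat. Leave the phone, the tweezers, the roll of tape and the reel where they are.

Things in the scene. Friction and masses are not known exactly. Their poses are not given: they have to be found in the camera images.
- jar_red: squat closed sample jar with a red screw cap over dark growing mix: a plain upright cylinder 58 mm in diameter and 44 mm tall, about 0.16 kg; origin at the centre of its underside, z up. May be absent (None).
- jar_yellow: squat closed sample jar with a yellow screw cap over dark growing mix: a plain upright cylinder 58 mm in diameter and 44 mm tall, about 0.16 kg; origin at the centre of its underside, z up. May be absent (None).
- jar_green: squat closed sample jar with a green screw cap over dark growing mix: a plain upright cylinder 58 mm in diameter and 44 mm tall, about 0.16 kg; origin at the centre of its underside, z up. May be absent (None).
- jar_white: squat closed sample jar with a white screw cap over dark growing mix: a plain upright cylinder 58 mm in diameter and 44 mm tall, about 0.16 kg; origin at the centre of its underside, z up. May be absent (None).
- scale: square steel scale plate lying on the bench, 190 x 190 mm and 8 mm thick, fixed; origin at the centre of its underside, x and y along its edges, z up; the jars stand on its top, 8 mm above the origin. There is room for four jars at x, y = +-50 mm.
- mat: square blue mat, 190 x 190 mm and 3 mm thick, fixed to the bench; origin at the centre of its underside, x and y along its edges, z up; jars stand on it when done. It and the scale lie one on the left and one on the right of the bench, either way round.
- console: white logger console beyond the jars, a fixed block 100 (x) x 250 (y) x 50 (z) mm with a green strip along its front; origin at the centre of its underside, z up. Along its top from +y to -y: terminal, grey button, green button, rest hole.
- probe: temperature probe, 77 mm long, 40 g: a steel pin 8 mm in diameter and 40 mm long with a rounded tip, above it a black flange 22 mm in diameter and 5 mm thick, above that an orange cylindrical handle 16 mm in diameter and 32 mm long; origin at the pin's tip, z along the probe towards the handle. It starts upright in the rest hole with the flange on the console's top.
- probe_tip (a point): tip of the probe's pin
- probe_grip (a point): middle of the probe's handle, 61 mm above the tip
- terminal (a point): centre of the mouth of the terminal, the yellow-framed round hole in the console's top: 11 mm in diameter, slightly chamfered, 44 mm deep, z up (50 mm above the bench). Fully in, the flange lies on the console's top and the tip is 40 mm below this point.
- rest (a point): centre of the mouth of the rest hole, black-framed, otherwise the same as the terminal
- zero (a joint): spring push button, grey cap 28 mm in diameter in a black housing 44 mm in diameter and 12 mm high on the console's top; value in m: 0 up, 0.008 fully down (about 5 N there, springs back by itself; count it as fully down from 0.007)
- zero_top (a point): centre of the top face of the grey button's cap, 22 mm above the console's top when up; moves down with the cap
- log (a joint): spring push button, green cap 28 mm in diameter in a black housing 44 mm in diameter and 12 mm high on the console's top; value in m: 0 up, 0.008 fully down (about 5 N there, springs back by itself; count it as fully down from 0.007)
- log_top (a point): centre of the top face of the green button's cap, 22 mm above the console's top when up; moves down with the cap
- phone: phone lying flat, 72 x 150 x 9 mm; not to be disturbed
- tweezers: steel tweezers lying flat, 12 x 170 x 6 mm; not to be disturbed
- tape: roll of green tape lying flat, 76 mm in diameter, 22 mm high; not to be disturbed
- twine: cork-coloured twine reel, 56 mm in diameter and 34 mm tall; not to be disturbed

How it is judged:
On the way, in this order (a step that is already met when the one before it is completed fails the run):
1. the grey zero button is fully down while the scale plate carries no jar (value of joint zero above 0.0068 m and (x of jar_red in the frame of scale above 0.095 m or x of jar_red in the frame of scale below -0.095 m or y of jar_red in the frame of scale above 0.095 m or y of jar_red in the frame of scale below -0.095 m) and (x of jar_yellow in the frame of scale above 0.095 m or x of jar_yellow in the frame of scale below -0.095 m or y of jar_yellow in the frame of scale above 0.095 m or y of jar_yellow in the frame of scale below -0.095 m) and (x of jar_green in the frame of scale above 0.095 m or x of jar_green in the frame of scale below -0.095 m or y of jar_green in the frame of scale above 0.095 m or y of jar_green in the frame of scale below -0.095 m) and (x of jar_white in the frame of scale above 0.095 m or x of jar_white in the frame of scale below -0.095 m or y of jar_white in the frame of scale above 0.095 m or y of jar_white in the frame of scale below -0.095 m)), for 0.05 s.
2. the zero button is up again (value of joint zero below 0.0015 m), for 0.1 s.
3. every jar stands on the scale plate, the probe is fully in the terminal and the gripper touches none of them (x of jar_red in the frame of scale between -0.068 and 0.068 m and y of jar_red in the frame of scale between -0.068 and 0.068 m and z of jar_red in the frame of scale between -0.002 and 0.014 m and angle between each of jar_red, jar_yellow, jar_green, jar_white's own z axis and vertical below 0.12 rad and x of jar_yellow in the frame of scale between -0.068 and 0.068 m and y of jar_yellow in the frame of scale between -0.068 and 0.068 m and z of jar_yellow in the frame of scale between -0.002 and 0.014 m and x of jar_green in the frame of scale between -0.068 and 0.068 m and y of jar_green in the frame of scale between -0.068 and 0.068 m and z of jar_green in the frame of scale between -0.002 and 0.014 m and x of jar_white in the frame of scale between -0.068 and 0.068 m and y of jar_white in the frame of scale between -0.068 and 0.068 m and z of jar_white in the frame of scale between -0.002 and 0.014 m and horizontal distance between probe_tip and terminal below 0.006 m and z of probe_tip in the frame of terminal below -0.035 m and contact force between the fingers and jar_red below 0.2 N and contact force between the fingers and jar_yellow below 0.2 N and contact force between the fingers and jar_green below 0.2 N and contact force between the fingers and jar_white below 0.2 N and contact force between the fingers and probe below 0.2 N), for 0.2 s.
4. the green log button is fully down with all jars on the plate and the probe in the terminal (value of joint log above 0.0068 m and x of jar_red in the frame of scale between -0.068 and 0.068 m and y of jar_red in the frame of scale between -0.068 and 0.068 m and z of jar_red in the frame of scale between -0.002 and 0.014 m and angle between each of jar_red, jar_yellow, jar_green, jar_white's own z axis and vertical below 0.12 rad and x of jar_yellow in the frame of scale between -0.068 and 0.068 m and y of jar_yellow in the frame of scale between -0.068 and 0.068 m and z of jar_yellow in the frame of scale between -0.002 and 0.014 m and x of jar_green in the frame of scale between -0.068 and 0.068 m and y of jar_green in the frame of scale between -0.068 and 0.068 m and z of jar_green in the frame of scale between -0.002 and 0.014 m and x of jar_white in the frame of scale between -0.068 and 0.068 m and y of jar_white in the frame of scale between -0.068 and 0.068 m and z of jar_white in the frame of scale between -0.002 and 0.014 m and horizontal distance between probe_tip and terminal below 0.006 m and z of probe_tip in the frame of terminal below -0.035 m), for 0.05 s.
5. the log button is up again (value of joint log below 0.0015 m), for 0.1 s.
At the end, for the whole second after the job is handed in: Every jar present stands upright (within 7 degrees) and at rest on the blue mat, its centre within 68 mm of the mat's centre along each of the mat's axes (wholly on the mat); the probe stands in the rest hole at least 35 mm deep; both buttons are up (x of jar_red in the frame of mat between -0.068 and 0.068 m and y of jar_red in the frame of mat between -0.068 and 0.068 m and z of jar_red in the frame of mat between -0.002 and 0.014 m and angle between each of jar_red, jar_yellow, jar_green, jar_white's own z axis and vertical below 0.12 rad and linear speed of each of jar_red, jar_yellow, jar_green, jar_white below 0.03 m/s and x of jar_yellow in the frame of mat between -0.068 and 0.068 m and y of jar_yellow in the frame of mat between -0.068 and 0.068 m and z of jar_yellow in the frame of mat between -0.002 and 0.014 m and x of jar_green in the frame of mat between -0.068 and 0.068 m and y of jar_green in the frame of mat between -0.068 and 0.068 m and z of jar_green in the frame of mat between -0.002 and 0.014 m and x of jar_white in the frame of mat between -0.068 and 0.068 m and y of jar_white in the frame of mat between -0.068 and 0.068 m and z of jar_white in the frame of mat between -0.002 and 0.014 m and horizontal distance between probe_tip and rest below 0.006 m and z of probe_tip in the frame of rest below -0.035 m and value of joint each of zero, log below 0.0015 m); the robot touches nothing.
It fails at once if the phone, the tweezers, the tape or the reel is moved more than 3 cm (distance of any of phone, tweezers, tape, twine from where it was at the start of the episode above 0.03 m).
Of jar_red, jar_yellow, jar_green, jar_white only 2 to 3 are there at a start; the rules pass over those that are not, and their reading is None.
At some moment in a run one of jar_red, jar_yellow, jar_green, jar_white may be knocked a few centimetres aside while the robot is not near it.
It also fails if it takes over 210 s, if anything falls off the work surface, if the arm or the gripper's body presses on something with over 40 N, if the wrist force passes 120 N, or if a joint passes its speed limit or range.

## Working session

There is one attempt and no reset: what is moved stays moved. The work goes in short steps, Python scripts to look and compute and a shell command to move; the robot and the scene stay as the last step left them, time stands still between calls to the robot, and variables do not carry over. Pictures are saved under pics/ and viewed, at most 14 in all, crops included, and the job is handed in when it is done.

```bash
mkdir -p pics; ls
python3 - <<'E'
from workcell import sensors, imaging
import cv2,numpy as np
for n in("top","side"):
    c=imaging.read_camera(n); cv2.imwrite(f"pics/{n}0.png",c["color"]); np.savez(f"{n}0.npz",**c)
    print(n,c["fx"],c["fy"],c["cx"],c["cy"],c["xyz"],c["rotation"])
s=sensors.get_state();print(s["clock"],s["tcp_pos"],s["orientation"])
E
```

```text
pics
top 433.07554056984736 433.07554056984736 317.06222735842107 241.1846164666282 [0.40927951 0.01664601 0.88166867] [ 0.04677265 -0.7002751   0.71059757 -0.04978141]
side 509.8034150691702 509.8034150691702 323.12050997621236 244.36448931634231 [ 0.32252741 -0.6269982   0.63553777] [-0.41725815  0.89875962 -0.11905902  0.06286279]
0.1 [0.13192538 0.55917542 0.20321708] [-1.91703063e-04  1.15647362e-01  9.93290020e-01 -7.66296785e-04]
```

View pics/top0.png

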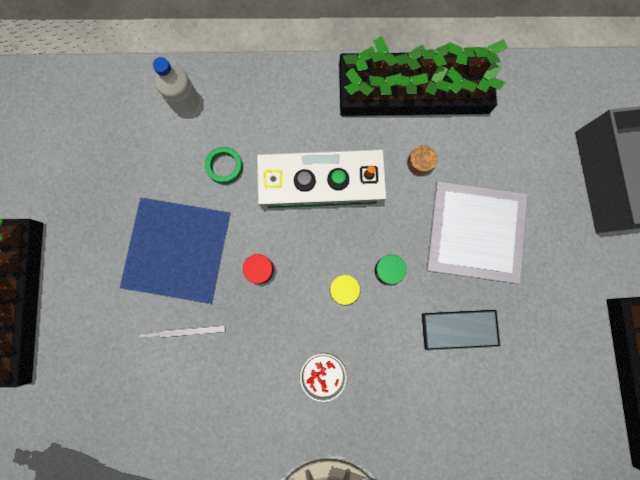

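View pics/side0.png

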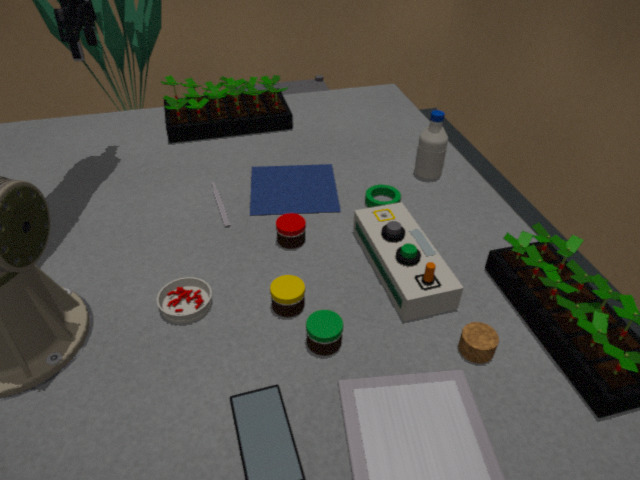

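The top view shows red (258,269), yellow (345,290) and green (391,269) jars, with no white jar. The scale is on the right (478,233) and the mat on the left (176,250). On the console: terminal (273,179), grey button (305,180), green button (339,179), probe in rest (370,173). The reel is close to the console's right end (423,160), the tape close to its left end (223,165).

```bash
cat > h.py <<'E'
import numpy as np, cv2
from scipy.spatial.transform import Rotation as R
from workcell import sensors, imaging
def rot(q): return R.from_quat(np.asarray(q,float),scalar_first=True).as_matrix()
def cam(n,save=None):
    c=dict(imaging.read_camera(n))
    if save: cv2.imwrite(f"pics/{save}.png",c["color"])
    return c
def ray(c,u,v):
    return np.array(c["xyz"]),rot(c["rotation"])@np.array([(u-c["cx"])/c["fx"],(v-c["cy"])/c["fy"],1.])
def onplane(c,u,v,z):
    o,d=ray(c,u,v); return o+d*(z-o[2])/d[2]
def tri(c1,p1,c2,p2):
    (o1,d1),(o2,d2)=ray(c1,*p1),ray(c2,*p2)
    t=np.linalg.lstsq(np.c_[d1,-d2],o2-o1,rcond=None)[0]
    a,b=o1+d1*t[0],o2+d2*t[1]; return (a+b)/2,np.linalg.norm(a-b)
def depthz(c,m):
    v,u=np.nonzero(m); z=c["z_map"][v,u]; k=z>0; v,u,z=v[k],u[k],z[k]
    P=np.c_[(u-c["cx"])/c["fx"]*z,(v-c["cy"])/c["fy"]*z,z]@rot(c["rotation"]).T+np.array(c["xyz"]); return P
def mask(c,lo,hi,win=None):
    m=cv2.inRange(cv2.cvtColor(c["color"],cv2.COLOR_BGR2HSV),np.array(lo),np.array(hi))
    if win:
        w=np.zeros_like(m); x0,y0,x1,y1=win; w[y0:y1,x0:x1]=255; m&=w
    return m
def big(m):
    cs=cv2.findContours(m,cv2.RETR_EXTERNAL,cv2.CHAIN_APPROX_NONE)[0]
    return max(cs,key=cv2.contourArea)
def go(x,y,z,yaw=None):
    """row (mm, rad) from here to the TCP x,y,z; yaw = world angle of closing line"""
    s=sensors.get_state(); M=rot(s["orientation"]); d=M.T@(np.array([x,y,z])-s["tcp_pos"])*1000
    cur=np.arctan2(M[1,1],M[0,1]); t=0
    if yaw is not None: t=-((yaw-cur+np.pi/2)%np.pi-np.pi/2)
    print("row",d.round(1),"turn",round(t,3),"cur yaw",round(cur,3),"j6",round(s["joint_pos"][5],2))
E
cat > m1.py <<'E'
from h import *
class D(dict): pass
T=dict(np.load("top0.npz"));S=dict(np.load("side0.npz"))
obj={"red":((0,150,80),(6,255,255),(235,245,285,295),(265,205,315,240)),
"yellow":((22,120,80),(35,255,255),(325,270,365,310),(260,265,315,310)),
"green":((55,120,50),(80,255,255),(370,250,410,290),(300,300,350,345)),
"logbtn":((55,120,50),(80,255,255),(325,165,352,192),(395,235,422,262)),
"zerobtn":((0,0,60),(179,90,140),(292,168,318,192),(380,218,408,240)),
"terminal":((22,80,80),(35,255,255),(260,165,288,192),(370,205,400,225)),
"handle":((5,150,100),(20,255,255),(355,160,385,188),(415,255,445,290)),
"restfr":((0,0,0),(179,255,60),(357,164,382,186),(412,268,445,292))}
def cen(c,lo,hi,w):
    k=big(mask(c,lo,hi,w)); (u,v),(a,b),_=cv2.minAreaRect(k); return (u,v),(round(a,1),round(b,1)),k
for n,(lo,hi,w1,w2) in obj.items():
    p1,a1,k1=cen(T,lo,hi,w1);p2,a2,k2=cen(S,lo,hi,w2); P,g=tri(T,p1,S,p2)
    m=np.zeros((480,640),np.uint8);cv2.drawContours(m,[k1],-1,255,-1); Q=depthz(T,m)
    zt=np.median(Q[:,2]); print(n,np.round(p1,1),a1,"tri",P.round(4),"gap",round(g,4),"depth z",zt.round(4),"ray xy@z",onplane(T,*p1,zt)[:2].round(4))
for n,lo,hi,w in(("mat",(105,80,40),(125,255,160),(100,180,245,320)),("scale",(0,0,135),(179,40,255),(415,175,540,295)),("console",(0,0,190),(179,40,255),(245,140,395,215))):
    m=mask(T,lo,hi,w);k=cv2.convexHull(big(m)); m2=np.zeros_like(m);cv2.drawContours(m2,[k],-1,255,-1)
    z=np.median(depthz(T,m2)[:,2]); B=np.array([onplane(T,*p,z)[:2] for p in cv2.boxPoints(cv2.minAreaRect(k))])
    e=B[1]-B[0]; print(n,"z",z.round(4),"centre",B.mean(0).round(4),"sides",np.linalg.norm(B[1]-B[0]).round(3),np.linalg.norm(B[2]-B[1]).round(3),"yaw",np.arctan2(e[1],e[0]).round(3))
E
python3 m1.py
```

```text
red [257.3 268.3] (29.0, 28.3) tri [0.4742 0.1297 0.0364] gap 0.0007 depth z 0.0444 ray xy@z [0.4732 0.1287]
yellow [344.5 289.5] (29.0, 29.0) tri [ 0.4308 -0.0398  0.0368] gap 0.0015 depth z 0.0445 ray xy@z [ 0.4299 -0.0391]
green [390.5 269. ] (28.0, 29.0) tri [ 0.4691 -0.1305  0.0373] gap 0.0012 depth z 0.0445 ray xy@z [ 0.468  -0.1291]
logbtn [338. 177.] (14.0, 14.0) tri [ 0.6469 -0.0303  0.0668] gap 0.001 depth z 0.074 ray xy@z [ 0.6442 -0.0297]
zerobtn [303.9 177.7] (13.9, 13.9) tri [0.646  0.0364 0.0622] gap 0.0024 depth z 0.0742 ray xy@z [0.6437 0.0358]
terminal [272.5 178. ] (18.0, 17.0) tri [0.6519 0.0984 0.0494] gap 0.0016 depth z 0.0506 ray xy@z [0.6508 0.0984]
handle [371. 170.] (8.0, 8.0) tri [ 0.6548 -0.0923  0.086 ] gap 0.0023 depth z 0.0872 ray xy@z [ 0.6532 -0.0918]
restfr [373.  177.5] (9.3, 19.8) tri [ 0.6496 -0.1001  0.0564] gap 0.0044 depth z 0.0509 ray xy@z [ 0.6489 -0.1002]
mat z 0.0033 centre [0.5177 0.3027] sides 0.194 0.194 yaw -0.153
scale z 0.0071 centre [ 0.5409 -0.3155] sides 0.259 0.247 yaw -1.585
console z 0.0508 centre [0.6531 0.0029] sides 0.254 0.101 yaw -1.543
```

Run:
```python
from h import *
T=dict(np.load("top0.npz"))
m=mask(T,(0,0,175),(179,60,255),(415,175,540,295)); P=depthz(T,m)
k=cv2.convexHull(big(m)); print(cv2.minAreaRect(k))
g=np.array([onplane(T,*p,.008)[:2] for p in cv2.boxPoints(cv2.minAreaRect(k))]);print(g.round(3),g.mean(0))
for p in [(437,182),(527,188),(519,283),(428,272)]: print(onplane(T,*p,.008)[:2].round(4))
go(0.645,0.035,0.25,1.57)
```

```text
((478.2154235839844, 231.7769317626953), (93.15008544921875, 90.0492172241211), 7.125016689300537)
[[ 0.466 -0.208]
 [ 0.651 -0.24 ]
 [ 0.624 -0.431]
 [ 0.44  -0.393]] [ 0.54539705 -0.31789569]
[ 0.6499 -0.2389]
[ 0.6345 -0.4251]
[ 0.4386 -0.3931]
[ 0.4634 -0.2109]
row [-619.8 -392.4  -46.3] turn -0.231 cur yaw 1.339 j6 1.43
```

Run:
```python
import cv2
a=cv2.imread("pics/top0.png")[165:300,410:545]; cv2.imwrite("pics/scale.png",cv2.resize(a,None,fx=4,fy=4,interpolation=cv2.INTER_NEAREST))
```

```text
(no output)
```

View pics/scale.png

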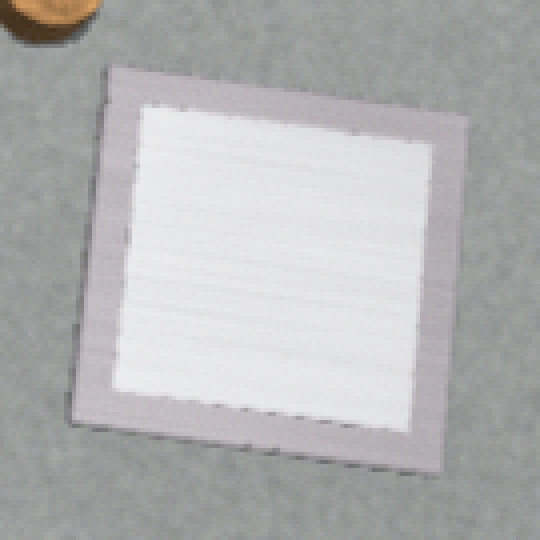

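The crop gives scale corners at about (437,181), (527,194), (520,283), (428,271), so its centre is near (478,232). Next I move over the console.

```bash
python3 -m handwheel '[[-310,-196,-46,-0.12,1],[-310,-196,-46,-0.12,1],[-310,-196,-46,-0.12,1],[-310,-196,-46,-0.12,1],[-310,-196,-46,-0.12,1],[-310,-196,-46,-0.12,1],[-310,-196,-46,-0.12,1],[-310,-196,-46,-0.12,1]]'; python3 -m handwheel '[[-310,-196,0,-0.11,0.5],[-310,-196,0,-0.11,0.5],[-310,-196,0,-0.11,0.5],[-310,-196,0,-0.11,0.5],[-310,-196,0,-0.11,0.5],[-310,-196,0,-0.11,0.5],[-310,-196,0,-0.11,0.5],[-310,-196,0,-0.11,0.5]]'
python3 - <<'E'
from h import *
go(0.645,0.035,0.25,1.57)
c=cam("wrist","w1"); print(c["xyz"],c["fx"])
E
```

```text
clock: 0.9
tcp_pos: [0.3913, 0.2949, 0.2502]
orientation: [0.0, 0.058, 0.998, -0.0]
wrist_force: [0.6, 1.4, -0.2]
finger_gap: 0.0856
grip_force: 0.0
clock: 1.7
tcp_pos: [0.6777, 0.0643, 0.2476]
orientation: [-0.001, 0.003, 1.0, -0.0]
wrist_force: [1.0, -0.5, 0.1]
finger_gap: 0.043
grip_force: 0.0
row [ 32.5 -29.5  -2.3] turn -0.005 cur yaw 1.565 j6 -0.02
[0.59379147 0.06461293 0.41725507] 360.21791196447253
```

View pics/w1.png

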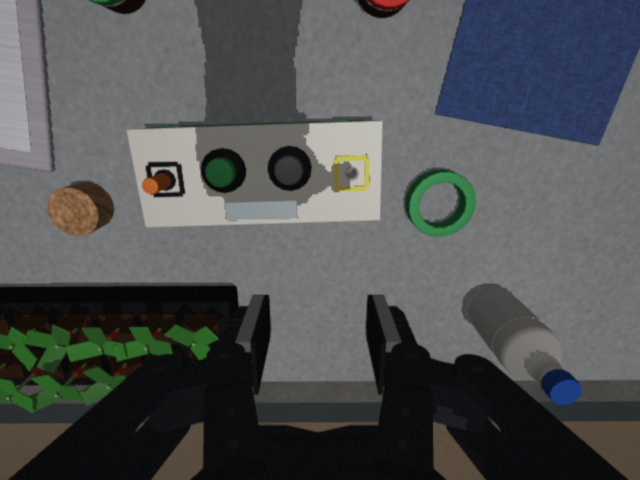

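The wrist view shows the terminal frame at (352,173), the grey cap (289,168), the green cap (222,171) and the rest frame (164,180) with the handle leaning away from it at (152,186).

```bash
cat > con.py <<'E'
from h import *
import sys
c=cam("wrist")
def rc(lo,hi,w):
    return cv2.minAreaRect(np.vstack([k for k in cv2.findContours(mask(c,lo,hi,w),0,1)[0] if cv2.contourArea(k)>3]))
for n,lo,hi,w,z in(("terminal",(22,110,80),(35,255,255),(325,145,380,200),.0505),("rest",(0,0,0),(179,255,45),(143,158,187,200),.0505),
  ("zero",(0,0,46),(179,80,110),(275,153,305,184),.072),("log",(60,120,40),(80,255,200),(202,153,238,190),.072)):
    b=rc(lo,hi,w); print(n,np.round(b[0],1),np.round(b[1],1),round(b[2],1),onplane(c,*b[0],z)[:2].round(4))
E
python3 con.py
```

```text
terminal [352.  172.5] [35. 34.] 90.0 [0.6501 0.0982]
rest [165.4 178.9] [33.6 35.8] 86.8 [ 0.6553 -0.0917]
zero [289.  169.5] [27. 26.] 90.0 [0.6436 0.0362]
log [220.5 171.5] [29. 29.] 90.0 [ 0.645  -0.0291]
```

```bash
python3 -m handwheel '[[34,-28,30,0,0],[34,-28,80,0,0],[34,-28,130,0,0],[34,-28,160,0,0],[34,-28,160,0,0],[34,-28,160,0,0]]'; python3 -c "
from h import *
go(.6437,.036,.0625,1.57)"
```

```text
clock: 2.4
tcp_pos: [0.6402, 0.0413, 0.0906]
orientation: [-0.0, 0.0, 1.0, 0.0]
wrist_force: [0.7, -0.5, 0.6]
finger_gap: -0.0002
grip_force: 0.0
row [-3.5 -5.3 28.1] turn 0.0 cur yaw 1.57 j6 -0.06
```

```bash
python3 -m handwheel '[[-3.5,-5.3,10,0,0],[-3.5,-5.3,20,0,0],[-3.5,-5.3,28,0,0],[-3.5,-5.3,28,0,0],[-3.5,-5.3,28,0,0],[-3.5,-5.3,28,0,0]]'; python3 -c "
from h import *
go(.6437,.036,.0635,1.57)"
```

```text
clock: 3.0
tcp_pos: [0.6447, 0.0351, 0.0623]
orientation: [0.0, 0.001, 1.0, 0.0]
wrist_force: [0.1, 0.0, -0.4]
finger_gap: -0.0001
grip_force: 0.0
row [ 1.   0.9 -1.2] turn -0.001 cur yaw 1.569 j6 -0.07
```

Run:
```python
from h import *
c=cam("side"); cv2.imwrite("pics/s1.png",cv2.resize(c["color"][120:320,340:480],None,fx=3,fy=3))
```

```text
(no output)
```

View pics/s1.png

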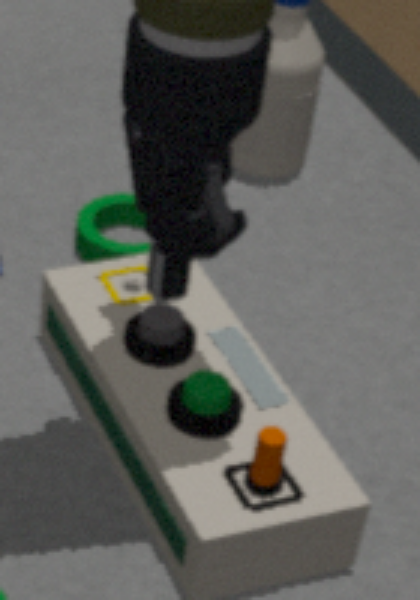

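Run:
```python
from h import *
s=sensors.get_state(); print(s["clock"],s["tcp_pos"],s["finger_gap"],s["joint_pos"])
c=cam("side"); t=cam("top")
def proj(c,P): q=rot(c["rotation"]).T@(np.array(P)-c["xyz"]); return (c["fx"]*q[0]/q[2]+c["cx"],c["fy"]*q[1]/q[2]+c["cy"])
for P in ([.6447,.0351,.0623],[.6447,.0351,.08],[.6447,.0351,.1],[.644,.036,.072]): print(P,np.round(proj(c,P),1),np.round(proj(t,P),1))
P=depthz(c,cv2.rectangle(np.zeros((480,640),np.uint8),(390,208),(402,216),255,-1)); print(np.median(P,0),P.min(0),P.max(0))
cv2.imwrite("pics/t1.png",cv2.resize(t["color"][130:230,230:400],None,fx=4,fy=4))
```

```text
3.05 [0.64475105 0.03509731 0.06241806] 6.458238983611998e-05 [-6.98792865e-02  5.17787325e-01  2.75993656e-03  1.05507390e+00
  9.07921067e-05 -6.81065464e-02]
[0.6447, 0.0351, 0.0623] [392.8 229.9] [304.4 178.9]
[0.6447, 0.0351, 0.08] [393.8 222.1] [304.2 176.3]
[0.6447, 0.0351, 0.1] [394.9 213.1] [303.9 173.3]
[0.644, 0.036, 0.072] [392.8 225.4] [303.8 177.9]
[0.64027392 0.02413112 0.1093726 ] [0.63429928 0.01906457 0.09629118] [0.65240689 0.03981276 0.12147128]
```

View pics/t1.png

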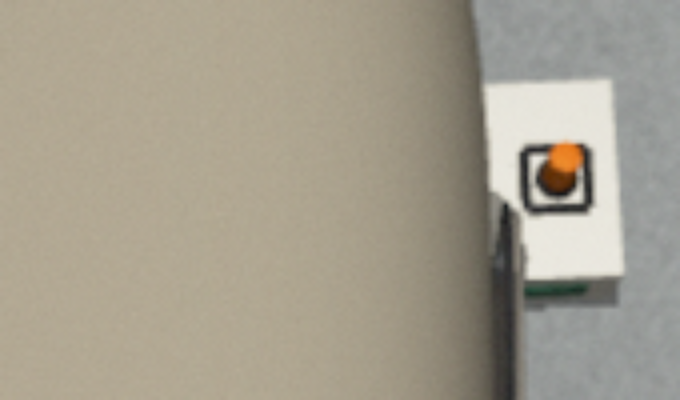

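Run:
```python
from h import *
c=cam("side"); hs=cv2.cvtColor(c["color"],cv2.COLOR_BGR2HSV)
for v in range(208,236,2):
    r=[]
    for u in (392,396,400):
        P=depthz(c,cv2.rectangle(np.zeros((480,640),np.uint8),(u,v),(u,v),255,-1)); r.append(str(P[0].round(3)) if len(P) else "-"); r.append(str(c["color"][v,u]))
    print(v,*r)
```

```text
208 [0.635 0.03  0.116] [61 62 61] [0.639 0.021 0.122] [23 20 13] [0.647 0.023 0.119] [24 22 15]
210 [0.635 0.028 0.114] [59 60 63] [0.639 0.02  0.118] [23 21 20] [0.647 0.022 0.115] [18 18 20]
212 [0.635 0.027 0.11 ] [67 65 65] [0.64  0.023 0.112] [26 25 26] [0.648 0.022 0.111] [10  3  4]
214 [0.636 0.028 0.104] [66 64 65] [0.641 0.023 0.107] [11 15  8] [0.649 0.023 0.106] [19 22 18]
216 [0.637 0.029 0.1  ] [63 64 62] [0.641 0.022 0.104] [14  7  9] [0.649 0.022 0.103] [19 17 20]
218 [0.637 0.029 0.095] [60 59 60] [0.641 0.021 0.1  ] [25 27 20] [0.649 0.022 0.098] [55 56 56]
220 [0.637 0.028 0.091] [70 71 71] [0.646 0.029 0.089] [ 96 103 107] [0.677 0.076 0.049] [148 158 163]
222 [0.646 0.044 0.073] [59 56 58] [0.652 0.042 0.074] [63 60 62] [0.674 0.069 0.049] [149 158 162]
224 [0.644 0.039 0.073] [55 52 54] [0.65  0.036 0.074] [56 54 53] [0.658 0.035 0.073] [89 93 98]
226 [0.641 0.033 0.074] [59 56 58] [0.647 0.029 0.075] [56 55 56] [0.655 0.029 0.073] [56 59 60]
228 [0.639 0.028 0.073] [60 59 59] [0.646 0.026 0.073] [55 54 55] [0.653 0.024 0.073] [52 49 50]
230 [0.639 0.027 0.069] [43 40 46] [0.646 0.025 0.07 ] [43 45 50] [0.652 0.022 0.071] [33 35 31]
232 [0.639 0.025 0.066] [44 45 49] [0.645 0.021 0.068] [45 41 44] [0.656 0.027 0.061] [29 31 32]
234 [0.639 0.024 0.062] [37 38 38] [0.646 0.023 0.062] [40 39 39] [0.652 0.02  0.063] [17 18 18]
```

Run:
```python
from h import *
c=cam("wrist"); s=sensors.get_state(); print(c["xyz"],s["tcp_pos"])
P=depthz(c,np.full((480,640),255,np.uint8)); k=(P[:,0]<.69)&(P[:,0]>.61)&(np.abs(P[:,1])<.11)
h,e=np.histogram(P[k,2],bins=np.arange(0,.2,.004)); print([(round(a,3),int(b)) for a,b in zip(e,h) if b>800])
k=(P[:,0]<.6)&(P[:,2]<.06);h,e=np.histogram(P[k,2],bins=np.arange(-.06,.06,.004)); print([(round(a,3),int(b)) for a,b in zip(e,h) if b>800])
```

```text
[0.56043213 0.03487185 0.2318709 ] [0.6446119  0.03507748 0.06226843]
[(np.float64(0.048), 36398), (np.float64(0.052), 941), (np.float64(0.06), 4508), (np.float64(0.072), 3420), (np.float64(0.084), 829), (np.float64(0.132), 1172), (np.float64(0.136), 1884), (np.float64(0.14), 2619), (np.float64(0.144), 5075), (np.float64(0.148), 2733), (np.float64(0.152), 2950), (np.float64(0.156), 4178), (np.float64(0.16), 5546), (np.float64(0.164), 5904), (np.float64(0.168), 6166), (np.float64(0.172), 6852), (np.float64(0.176), 4002), (np.float64(0.18), 1428)]
[(np.float64(-0.004), 77004), (np.float64(0.0), 36843)]
```

```bash
python3 -m handwheel '[[1,1,4,0,0],[1,1,8,0,0],[1,1,8,0,0]]'; python3 -m handwheel '[[0,0,4,0,0],[0,0,8,0,0],[0,0,8,0,0]]'
```

```text
clock: 3.55
tcp_pos: [0.6427, 0.0362, 0.053]
orientation: [-0.001, 0.001, 1.0, 0.0]
wrist_force: [0.1, -0.0, -0.1]
finger_gap: 0.0
grip_force: 0.0
clock: 3.85
tcp_pos: [0.6435, 0.0361, 0.0456]
orientation: [-0.0, 0.001, 1.0, 0.0]
wrist_force: [-0.1, 0.2, 2.5]
finger_gap: -0.0002
grip_force: 0.9
```

```bash
python3 -m handwheel '[[0,0,3,0,0],[0,0,3,0,0],[0,0,3,0,0]]';python3 -m handwheel '[[0,0,2,0,0],[0,0,2,0,0],[0,0,2,0,0]]'
python3 - <<'E'
from h import *
from workcell import env
print(env, [a for a in dir(env) if a[0]!='_'], getattr(env,'grip_point_offset',None))
c=cam("side")
for v in range(216,232,2):
    P=depthz(c,cv2.rectangle(np.zeros((480,640),np.uint8),(396,v),(396,v),255,-1)); print(v,P.round(3),c["color"][v,396])
E
```

```text
clock: 4.15
tcp_pos: [0.6436, 0.0361, 0.0433]
orientation: [0.0, 0.001, 1.0, 0.0]
wrist_force: [-0.5, 0.6, 3.4]
finger_gap: 0.0001
grip_force: 1.4
clock: 4.45
tcp_pos: [0.6436, 0.0361, 0.0412]
orientation: [0.0, 0.001, 1.0, 0.0]
wrist_force: [-0.3, 0.0, 3.4]
finger_gap: -0.0
grip_force: 1.9
<Robot object at 0x7fca34a681a0> ['MotionError', 'grip_point_offset'] 0.0187
216 [[0.632 0.004 0.118]] [18 19 20]
218 [[0.642 0.022 0.099]] [14 13  8]
220 [[0.642 0.022 0.095]] [21 23 15]
222 [[0.644 0.025 0.088]] [17 19 18]
224 [[0.643 0.021 0.087]] [27 22 19]
226 [[0.645 0.025 0.079]] [29 26 23]
228 [[0.645 0.024 0.075]] [48 47 46]
230 [[0.648 0.029 0.066]] [56 54 55]
```

```bash
python3 -m handwheel '[[0,0,2,0,0],[0,0,2,0,0],[0,0,2,0,0]]';python3 -m handwheel '[[0,0,2,0,0],[0,0,2,0,0],[0,0,2,0,0]]';python3 -m handwheel '[[0,0,2,0,0],[0,0,2,0,0],[0,0,2,0,0]]'
```

```text
clock: 4.8
tcp_pos: [0.6436, 0.0361, 0.0391]
orientation: [0.0, 0.001, 1.0, 0.0]
wrist_force: [0.6, -0.2, 5.1]
finger_gap: -0.0001
grip_force: 2.3
clock: 5.1
tcp_pos: [0.6436, 0.0361, 0.0386]
orientation: [0.001, 0.001, 1.0, -0.0]
wrist_force: [-3.6, -0.9, 12.3]
finger_gap: 0.0001
grip_force: 6.3
clock: 5.4
tcp_pos: [0.6438, 0.0361, 0.0385]
orientation: [0.001, 0.001, 1.0, -0.0]
wrist_force: [-7.5, 0.1, 22.5]
finger_gap: 0.0004
grip_force: 11.1
```

The button bottomed out at TCP z = 0.0387, so the real finger end sits about 26 mm behind the stated TCP when shut. I'll use that offset. Releasing now and moving toward the green jar.

```bash
python3 -m handwheel '[[0,0,-30,0,0],[0,0,-80,0,0.4],[0,0,-120,-0.14,0.8],[40,-40,-140,-0.28,0.9],[80,-80,-140,-0.43,0.9],[120,-120,-140,-0.58,0.9],[150,-150,-140,-0.72,0.9],[170,-165,-140,-0.72,0.9]]'; python3 -m handwheel '[[0,0,0,-0.14,0.9],[0,0,0,-0.28,0.9],[0,0,0,-0.43,0.9],[0,0,0,-0.58,0.9],[0,0,0,-0.71,0.9],[0,0,0,-0.71,0.9]]'
python3 - <<'E'
from h import *
t=cam("top","t2")
for n,lo,hi in(("red",(0,150,80),(6,255,255)),("yellow",(22,120,80),(35,255,255)),("green",(55,120,50),(80,255,255))):
    m=mask(t,lo,hi,(230,215,420,330)); k=big(m); (u,v),a,_=cv2.minAreaRect(k); print(n,round(u),round(v),np.round(a),onplane(t,u,v,.044)[:2].round(4))
go(.468,-.129,.05,-.14)
E
```

```text
clock: 6.2
tcp_pos: [0.4713, -0.1298, 0.1743]
orientation: [-0.0, -0.353, 0.936, 0.0]
wrist_force: [-0.1, -0.7, -0.1]
finger_gap: 0.0766
grip_force: 0.0
clock: 6.8
tcp_pos: [0.4727, -0.1285, 0.1743]
orientation: [-0.0, -0.655, 0.756, 0.001]
wrist_force: [0.2, 0.1, 0.4]
finger_gap: 0.0769
grip_force: 0.0
red 257 268 [29. 28.] [0.4733 0.1287]
yellow 345 290 [30. 28.] [ 0.4299 -0.0392]
green 390 269 [28. 29.] [ 0.468  -0.1292]
row [  1.3   4.5 124.4] turn -0.005 cur yaw 2.996 j6 -1.85
```

```bash
python3 -m handwheel '[[1.3,4.5,40,0,0.9],[1.3,4.5,80,0,0.9],[1.3,4.5,120,0,0.9],[1.3,4.5,150,0,0.9],[1.3,4.5,175,0,0.9],[1.3,4.5,189,0,0.9],[1.3,4.5,189,0,0.9],[1.3,4.5,189,0,0.9]]'
python3 - <<'E'
from h import *
go(.468,-.129,-.015,-.14)
c=cam("side"); cv2.imwrite("pics/s2.png",cv2.resize(c["color"][230:380,240:420],None,fx=4,fy=4))
E
```

```text
clock: 7.65
tcp_pos: [0.4684, -0.1291, -0.014]
orientation: [-0.0, -0.654, 0.756, 0.0]
wrist_force: [0.7, 0.5, 0.1]
finger_gap: 0.077
grip_force: 0.0
row [-0.1  0.4  1. ] turn -0.004 cur yaw 2.997 j6 -1.86
```

View pics/s2.png

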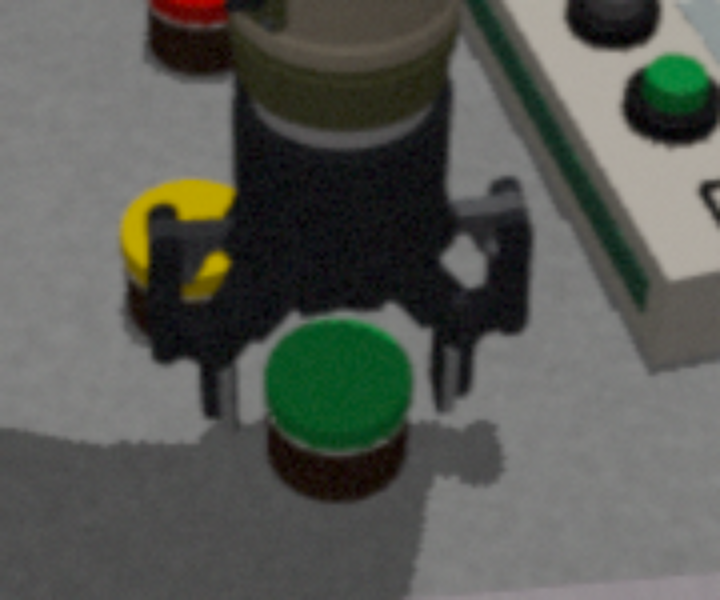

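The fingers straddle the green jar with tips at crop (228,428) and (445,408). I'll work out their height.

Run:
```python
from h import *
c=cam("side")
for u,v in((297,337),(351.5,332)):
    o,d=ray(c,u,v)
    for y in(-.14,-.129): print(u,y,(o+d*(y-o[1])/d[1]).round(4))
go(.468,-.129,-.028,-.14)
```

```text
297 -0.14 [ 0.4249 -0.14    0.035 ]
297 -0.129 [ 0.4272 -0.129   0.0214]
351.5 -0.14 [ 0.5118 -0.14    0.0202]
351.5 -0.129 [ 0.516  -0.129   0.0063]
row [-0.4  1.5 14.9] turn -0.004 cur yaw 2.998 j6 -1.86
```

```bash
python3 -m handwheel '[[0,1,8,0,0.9],[0,1,14,0,0.9],[0,1,14,0,0.9],[0,1,14,0,0.5],[0,1,14,0,0.5],[0,1,14,0,0.5],[0,1,14,0,0.5],[0,1,14,0,0.5]]' 30; python3 -m handwheel '[[0,0,0,0,0.5],[0,0,0,0,0.5],[0,0,-20,0,0.5],[0,0,-60,0,0.5],[0,0,-100,0,0.5],[0,0,-100,0,0.5],[0,0,-100,0,0.5]]'; python3 -c "
from h import *
print('over');go(.5916,-.3238,.072,-.14)"
```

```text
clock: 8.55
tcp_pos: [0.4679, -0.1292, -0.0278]
orientation: [0.0, -0.655, 0.756, -0.0]
wrist_force: [-0.3, 0.4, 1.3]
finger_gap: 0.0576
grip_force: 32.4
clock: 9.25
tcp_pos: [0.4678, -0.1293, 0.0722]
orientation: [0.0, -0.655, 0.756, -0.001]
wrist_force: [-0.4, 0.2, -1.9]
finger_gap: 0.0574
grip_force: 33.3
over
row [ 174.9 -150.2    0.4] turn -0.003 cur yaw 2.999 j6 -1.86
```

```bash
python3 -m handwheel '[[45,-38,0,0,0.5],[85,-75,0,0,0.5],[125,-110,0,0,0.5],[160,-138,0,0,0.5],[175,-150,0,0,0.5],[175,-150,20,0,0.5],[175,-150,40,0,0.5],[175,-150,40,0,0.5]]'; python3 -c "
from h import *
go(.5916,-.3238,-.019,-.14)"
```

```text
clock: 10.05
tcp_pos: [0.5871, -0.3212, 0.0252]
orientation: [-0.001, -0.655, 0.756, 0.006]
wrist_force: [-0.5, -0.3, -3.2]
finger_gap: 0.0572
grip_force: 33.2
row [ 2.1 -5.3 44.2] turn -0.003 cur yaw 2.998 j6 -2.05
```

```bash
python3 -m handwheel '[[2,-5,10,0,0.5],[2,-5,25,0,0.5],[2,-5,36,0,0.5],[2,-5,43,0,0.5],[2,-5,43,0,0.5],[2,-5,43,0,0.5],[2,-5,43,0,0.5]]'; python3 -c "
from h import *
go(.5916,-.3238,-.019,-.14)"
```

```text
clock: 10.75
tcp_pos: [0.5964, -0.3267, -0.0101]
orientation: [0.0, -0.655, 0.756, -0.001]
wrist_force: [0.2, 0.5, -1.7]
finger_gap: 0.0573
grip_force: 33.2
row [-2.2  5.2  8.9] turn -0.002 cur yaw 2.999 j6 -2.05
```

```bash
python3 -m handwheel '[[-2,5,4,0,0.5],[-2,5,9,0,0.5],[-2,5,9,0,0.5],[-2,5,9,0,0.5]]'; python3 -m handwheel '[[0,0,0,0,0.75],[0,0,0,0,0.75],[0,0,0,0,0.75],[0,0,-30,0,0.8],[0,0,-70,0,0.9],[0,0,-110,0,0.9],[0,0,-110,0,0.9]]'; python3 -c "
from h import *
go(.4299,-.0391,.08,-.14)"
```

```text
clock: 11.15
tcp_pos: [0.5909, -0.3235, -0.0199]
orientation: [-0.0, -0.655, 0.756, 0.0]
wrist_force: [-0.4, 1.1, 1.7]
finger_gap: 0.0577
grip_force: 33.4
clock: 11.85
tcp_pos: [0.5949, -0.3262, 0.0972]
orientation: [0.001, -0.655, 0.756, -0.006]
wrist_force: [1.4, -0.0, 0.4]
finger_gap: 0.0767
grip_force: 0.0
row [-260.9  204.2   13.7] turn -0.002 cur yaw 2.999 j6 -2.05
```

```bash
python3 -m handwheel '[[-40,30,0,0,0.9],[-80,62,0,0,0.9],[-120,94,0,0,0.9],[-160,125,0,0,0.9],[-200,156,0,0,0.9],[-235,184,0,0,0.9],[-261,204,0,0,0.9],[-261,204,0,0,0.9]]'; python3 -m handwheel '[[0,0,0,0,0.9],[0,0,0,0,0.9]]'
python3 - <<'E'
from h import *
t=cam("top")
for n,lo,hi in(("red",(0,150,80),(6,255,255)),("yellow",(22,120,80),(35,255,255)),("green",(55,120,50),(80,255,255))):
    m=mask(t,lo,hi,(100,195,560,330)); k=big(m); (u,v),a,_=cv2.minAreaRect(k); print(n,round(u),round(v),np.round(a),onplane(t,u,v,.052 if n=="green" else .044)[:2].round(4))
c=cam("wrist","w2"); k=big(mask(c,(22,120,60),(35,255,255))); b=cv2.minAreaRect(k); print("wrist",b, onplane(c,*b[0],.044)[:2].round(4))
go(.4299,-.0391,-.028,-.14)
E
```

```text
clock: 12.65
tcp_pos: [0.4228, -0.033, 0.0894]
orientation: [-0.001, -0.656, 0.754, 0.001]
wrist_force: [0.9, -0.4, 0.0]
finger_gap: 0.0771
grip_force: 0.0
clock: 12.85
tcp_pos: [0.4274, -0.0371, 0.0901]
orientation: [0.0, -0.655, 0.756, -0.001]
wrist_force: [-0.1, 0.5, -0.4]
finger_gap: 0.0763
grip_force: 0.0
red 258 269 [29. 28.] [0.4728 0.1282]Traceback (most recent call last):
  File "<stdin>", line 4, in <module>
  File "h.py", line 27, in big
    return max(cs,key=cv2.contourArea)
ValueError: max() iterable argument is empty
```

Run:
```python
from h import *
c=cam("wrist","w2"); k=big(mask(c,(22,120,60),(35,255,255))); b=cv2.minAreaRect(k); print("wrist",b, onplane(c,*b[0],.044)[:2].round(4))
go(.4299,-.0391,-.028,-.14)
```

```text
wrist ((311.5, 245.0), (86.0, 87.0), 90.0) [ 0.4301 -0.0423]
row [  1.4  -2.8 118. ] turn -0.004 cur yaw 2.998 j6 -1.7
```

View pics/w2.png

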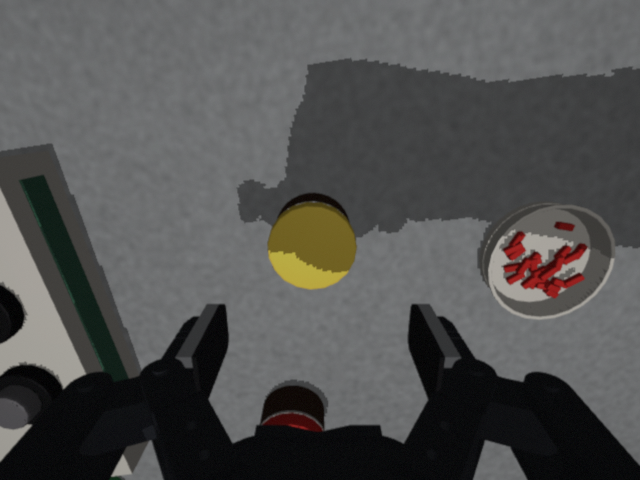

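The wrist view shows the yellow jar at (312,245), still in place between the fingers. The white dish at (548,260) is clear of them. Grasping.

```bash
python3 -m handwheel '[[1.5,-2.8,30,0,0.9],[1.5,-2.8,65,0,0.9],[1.5,-2.8,95,0,0.9],[1.5,-2.8,112,0,0.9],[1.5,-2.8,118,0,0.9],[1.5,-2.8,118,0,0.9],[1.5,-2.8,118,0,0.5],[1.5,-2.8,118,0,0.5]]' 30; python3 -m handwheel '[[0,0,0,0,0.5],[0,0,0,0,0.5],[0,0,0,0,0.5],[0,0,-30,0,0.5],[0,0,-70,0,0.5],[0,0,-100,0,0.5],[0,0,-100,0,0.5],[0,0,-100,0,0.5]]'; python3 -c "
from h import *
go(.4902,-.3590,.072,-.14)"
```

```text
clock: 13.75
tcp_pos: [0.4302, -0.0387, -0.0269]
orientation: [0.001, -0.655, 0.756, -0.001]
wrist_force: [0.3, 0.2, -1.1]
finger_gap: 0.0573
grip_force: 32.2
clock: 14.55
tcp_pos: [0.4292, -0.0382, 0.0724]
orientation: [0.001, -0.655, 0.756, -0.001]
wrist_force: [-0.4, -0.5, -1.9]
finger_gap: 0.0569
grip_force: 33.0
row [ 308.9 -105.9    0.6] turn -0.002 cur yaw 2.999 j6 -1.7
```

```bash
python3 -m handwheel '[[45,-15,0,0,0.5],[90,-31,0,0,0.5],[135,-46,0,0,0.5],[180,-62,0,0,0.5],[225,-77,0,0,0.5],[265,-91,0,0,0.5],[300,-103,0,0,0.5],[309,-106,0,0,0.5]]'; python3 -m handwheel '[[0,0,10,0,0.5],[0,0,40,0,0.5],[0,0,60,0,0.5],[0,0,60,0,0.5],[0,0,60,0,0.5],[0,0,60,0,0.5]]';python3 -c "
from h import *
go(.4902,-.3590,-.019,-.14)"
```

```text
clock: 15.35
tcp_pos: [0.4894, -0.3625, 0.0693]
orientation: [-0.0, -0.654, 0.757, 0.001]
wrist_force: [-0.2, 0.3, -0.9]
finger_gap: 0.0574
grip_force: 32.9
clock: 15.95
tcp_pos: [0.4904, -0.3587, 0.0128]
orientation: [0.0, -0.655, 0.755, -0.0]
wrist_force: [0.4, 0.4, -1.7]
finger_gap: 0.0571
grip_force: 32.9
row [ 0.3  0.2 31.8] turn -0.002 cur yaw 3.0 j6 -2.19
```

```bash
python3 -m handwheel '[[0,0,15,0,0.5],[0,0,26,0,0.5],[0,0,32,0,0.5],[0,0,32,0,0.5],[0,0,32,0,0.5],[0,0,32,0,0.75],[0,0,32,0,0.75],[0,0,32,0,0.75]]'; python3 -m handwheel '[[0,0,-30,0,0.8],[0,0,-70,0,0.9],[0,0,-110,0,0.9],[0,0,-110,0,0.9],[0,0,-110,0,0.9]]'; python3 -c "
from h import *
go(.4730,.1285,.09,-.14)"
```

```text
clock: 16.75
tcp_pos: [0.4899, -0.3592, -0.02]
orientation: [0.0, -0.655, 0.756, -0.0]
wrist_force: [0.9, 0.6, 0.7]
finger_gap: 0.0639
grip_force: 0.0
clock: 17.25
tcp_pos: [0.4907, -0.3599, 0.0913]
orientation: [0.0, -0.655, 0.756, -0.002]
wrist_force: [-1.5, -0.3, -1.1]
finger_gap: 0.0765
grip_force: 0.0
row [-4.81e+02  8.69e+01  2.00e-01] turn -0.003 cur yaw 2.999 j6 -2.19
```

```bash
python3 -m handwheel '[[-48,8,0,0,0.9],[-96,17,0,0,0.9],[-144,26,0,0,0.9],[-192,35,0,0,0.9],[-240,43,0,0,0.9],[-288,52,0,0,0.9],[-336,61,0,0,0.9],[-384,69,0,0,0.9]]'; python3 -m handwheel '[[-45,8,0,0,0.9],[-85,16,0,0,0.9],[-98,18,0,0,0.9],[-98,18,0,0,0.9],[-98,18,0,0,0.9],[-98,18,0,0,0.9]]'
python3 - <<'E'
from h import *
c=cam("wrist","w3"); k=big(mask(c,(0,150,60),(6,255,255),(200,150,420,330))); b=cv2.minAreaRect(k); print("wrist",b, onplane(c,*b[0],.044)[:2].round(4))
go(.4730,.1285,-.028,-.14)
E
```

```text
clock: 18.05
tcp_pos: [0.4742, 0.0328, 0.0884]
orientation: [-0.001, -0.655, 0.756, 0.001]
wrist_force: [1.4, 0.4, 0.1]
finger_gap: 0.0769
grip_force: 0.0
clock: 18.65
tcp_pos: [0.4721, 0.1291, 0.0895]
orientation: [-0.0, -0.654, 0.756, 0.0]
wrist_force: [-0.7, -0.5, -0.5]
finger_gap: 0.0768
grip_force: 0.0
wrist ((314.0, 248.5), (85.0, 86.0), 90.0) [0.4734 0.1264]
row [  0.3  -0.9 117.6] turn -0.005 cur yaw 2.997 j6 -1.32
```

```bash
python3 -m handwheel '[[1,-1,30,0,0.9],[1,-1,65,0,0.9],[1,-1,95,0,0.9],[1,-1,112,0,0.9],[1,-1,118,0,0.9],[1,-1,118,0,0.9],[1,-1,118,0,0.5],[1,-1,118,0,0.5]]' 30; python3 -m handwheel '[[0,0,0,0,0.5],[0,0,0,0,0.5],[0,0,0,0,0.5],[0,0,-30,0,0.5],[0,0,-70,0,0.5],[0,0,-100,0,0.5],[0,0,-100,0,0.5],[0,0,-100,0,0.5]]'; python3 -c "
from h import *
go(.5026,-.2638,.072,-.14)"
```

```text
clock: 19.5
tcp_pos: [0.4745, 0.1291, -0.0267]
orientation: [0.001, -0.655, 0.756, -0.001]
wrist_force: [0.1, 0.0, -0.5]
finger_gap: 0.0571
grip_force: 32.3
clock: 20.3
tcp_pos: [0.4734, 0.1294, 0.0724]
orientation: [0.001, -0.655, 0.756, -0.0]
wrist_force: [-0.8, 0.1, -2.8]
finger_gap: 0.0574
grip_force: 33.5
row [ 3.851e+02 -8.470e+01  2.000e-01] turn -0.002 cur yaw 2.999 j6 -1.33
```

```bash
python3 -m handwheel '[[48,-11,0,0,0.5],[96,-21,0,0,0.5],[144,-32,0,0,0.5],[192,-42,0,0,0.5],[240,-53,0,0,0.5],[288,-63,0,0,0.5],[336,-74,0,0,0.5],[370,-82,0,0,0.5]]'; python3 -m handwheel '[[15,-3,0,0,0.5],[15,-3,10,0,0.5],[15,-3,40,0,0.5],[15,-3,60,0,0.5],[15,-3,60,0,0.5],[15,-3,60,0,0.5],[15,-3,60,0,0.5]]';python3 -c "
from h import *
go(.5026,-.2638,-.019,-.14)"
```

```text
clock: 21.1
tcp_pos: [0.5004, -0.251, 0.0697]
orientation: [-0.0, -0.654, 0.756, 0.001]
wrist_force: [0.2, 0.2, -1.6]
finger_gap: 0.0575
grip_force: 33.4
clock: 21.8
tcp_pos: [0.5031, -0.2634, 0.0127]
orientation: [0.0, -0.655, 0.755, -0.0]
wrist_force: [-0.4, -0.0, -2.4]
finger_gap: 0.0575
grip_force: 33.4
row [ 0.5  0.5 31.7] turn -0.001 cur yaw 3.0 j6 -2.05
```

```bash
python3 -m handwheel '[[0,0,15,0,0.5],[0,0,26,0,0.5],[0,0,32,0,0.5],[0,0,32,0,0.5],[0,0,32,0,0.5],[0,0,32,0,0.75],[0,0,32,0,0.75],[0,0,32,0,0.75]]'; python3 -m handwheel '[[0,0,-30,0,0.8],[0,0,-70,0,0.9],[0,0,-120,0,0.9],[0,0,-150,0,0.9],[0,0,-150,0,0.9]]'
python3 - <<'E'
from h import *
t=cam("top")
for n,lo,hi in(("red",(0,150,80),(6,255,255)),("yellow",(22,120,80),(35,255,255)),("green",(55,120,50),(80,255,255))):
    m=mask(t,lo,hi,(420,180,540,300)); 
    if m.any(): (u,v),a,_=cv2.minAreaRect(big(m)); print(n,round(u),round(v),np.round(a),onplane(t,u,v,.052)[:2].round(4))
go(.655,-.092,.13,-.026)
E
```

```text
clock: 22.6
tcp_pos: [0.5027, -0.2641, -0.02]
orientation: [0.0, -0.655, 0.756, -0.0]
wrist_force: [0.7, -0.0, -0.3]
finger_gap: 0.0642
grip_force: 0.0
clock: 23.1
tcp_pos: [0.5055, -0.2661, 0.1355]
orientation: [0.001, -0.655, 0.756, -0.005]
wrist_force: [-0.2, -0.8, -0.0]
finger_gap: 0.0768
grip_force: 0.0
red 459 251 [29. 29.] [ 0.5012 -0.2614]
yellow 519 262 [ 7. 16.] [ 0.4778 -0.3762]
green 484 206 [28. 22.] [ 0.5882 -0.3156]
row [-192.9 -124.6    2.8] turn -0.117 cur yaw 2.999 j6 -2.05
```

```bash
python3 -m handwheel '[[-45,-30,0,-0.06,0.5],[-90,-58,0,-0.12,0.5],[-135,-88,0,-0.12,0.5],[-180,-116,0,-0.12,0.5],[-193,-125,0,-0.12,0.5],[-193,-125,0,-0.12,0.5],[-193,-125,0,-0.12,0.5]]'
python3 - <<'E'
from h import *
t=cam("top")
for n,lo,hi in(("red",(0,150,80),(6,255,255)),("yellow",(22,120,80),(35,255,255)),("green",(55,120,50),(80,255,255))):
    m=mask(t,lo,hi,(420,180,540,300)); 
    if m.any(): (u,v),a,_=cv2.minAreaRect(big(m)); print(n,round(u),round(v),np.round(a),onplane(t,u,v,.052)[:2].round(4))
c=cam("wrist","w4"); go(.655,-.092,.045,-.026)
k=big(mask(c,(5,150,60),(20,255,255))); b=cv2.minAreaRect(k); print(b)
E
```

```text
clock: 23.85
tcp_pos: [0.6527, -0.0899, 0.1277]
orientation: [-0.001, -0.7, 0.715, 0.001]
wrist_force: [0.0, -0.3, 0.3]
finger_gap: 0.0427
grip_force: 0.0
row [ 0.6 -2.8 83.7] turn 0.002 cur yaw 3.118 j6 -1.81
((312.0538330078125, 244.56924438476562), (24.0627384185791, 34.853759765625), 7.125016689300537)
```

View pics/w4.png

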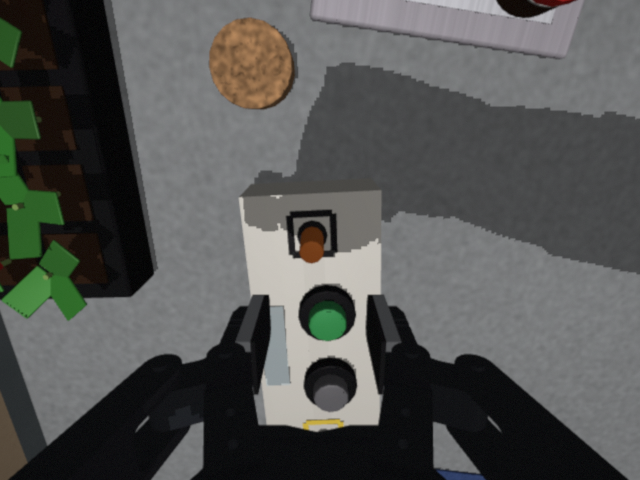

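The wrist view shows the rest frame centred near (312,234), the handle's top near (312,253) and the reel at (252,63). The fingers are well lined up.

Run:
```python
from h import *
c=cam("wrist")
b=cv2.minAreaRect(big(mask(c,(0,0,0),(179,255,50),(280,205,345,262)))); print(b,onplane(c,*b[0],.0505)[:2].round(4))
m=mask(c,(5,150,60),(20,255,255),(290,210,340,280)); P=depthz(c,m); k=P[:,2]>.083; print("top of handle",P[k].mean(0).round(4),k.sum())
```

```text
((311.6811218261719, 233.75238037109375), (45.593597412109375, 48.86751174926758), 88.02507019042969) [ 0.6559 -0.0928]
top of handle [ 0.6558 -0.0934  0.0863] 437
```

```bash
python3 -m handwheel '[[1.6,-3.5,30,0,0.45],[1.6,-3.5,65,0,0.45],[1.6,-3.5,90,0,0.45],[1.6,-3.5,96,0,0.45],[1.6,-3.5,96,0,0.45],[1.6,-3.5,96,0,0.45]]'; python3 -m handwheel '[[0,0,0,0,0],[0,0,0,0,0],[0,0,0,0,0],[0,0,0,0,0],[0,0,0,0,0]]' 30
```

```text
clock: 24.6
tcp_pos: [0.6579, -0.0933, 0.0356]
orientation: [0.001, -0.699, 0.715, -0.001]
wrist_force: [0.9, 0.5, -0.5]
finger_gap: 0.0385
grip_force: 0.0
clock: 25.1
tcp_pos: [0.6583, -0.0929, 0.0359]
orientation: [0.001, -0.699, 0.715, -0.001]
wrist_force: [-1.3, 0.3, 5.3]
finger_gap: 0.0147
grip_force: 29.2
```

```bash
python3 -m handwheel '[[0,0,-15,0,0],[0,0,-35,0,0],[0,0,-55,0,0],[0,0,-60,0,0],[0,0,-60,0,0],[0,0,-60,0,0],[0,0,-60,0,0]]'
python3 - <<'E'
from h import *
go(.6530,.097,.096,-.026)
c=cam("wrist","w5")
m=mask(c,(5,120,40),(20,255,255),(250,200,380,470)); P=depthz(c,m); print(P.min(0),P.max(0),cv2.boundingRect(m))
k=P[:,2]>P[:,2].max()-.006; print(P[k].mean(0))
b=cv2.minAreaRect(big(mask(c,(0,0,0),(179,255,50),(280,180,345,260)))); print(b,onplane(c,*b[0],.0505)[:2].round(4))
E
```

```text
clock: 25.8
tcp_pos: [0.6563, -0.0921, 0.0925]
orientation: [-0.001, -0.699, 0.715, 0.001]
wrist_force: [-0.2, -0.4, -0.4]
finger_gap: 0.0146
grip_force: 29.3
row [-189.     7.5   -3.3] turn 0.003 cur yaw 3.119 j6 -1.81
[ 0.64804643 -0.10005183  0.0609903 ] [ 0.66488396 -0.02168762  0.14620366] (299, 289, 39, 70)
[ 0.65576324 -0.09284855  0.14283868]
((316.0, 242.5), (33.0, 56.0), 90.0) [ 0.6564 -0.0997]
```

View pics/w5.png

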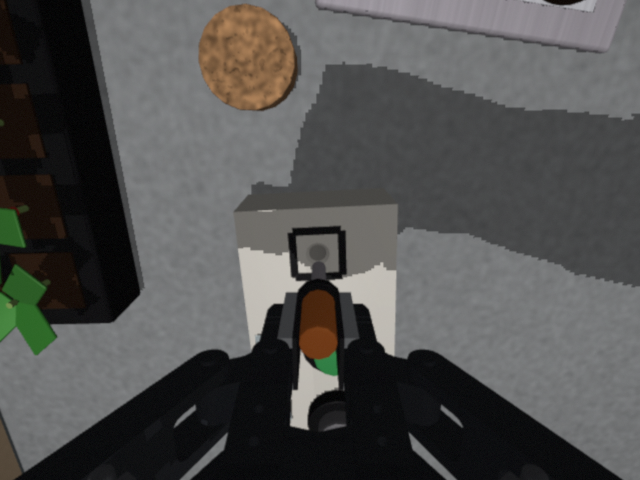

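The probe is held upright, with its tip at (318,265) just above and in line with the rest hole (318,252). I'll raise it over the buttons and carry it to the terminal.

```bash
python3 -m handwheel '[[0,0,-30,0,0],[-20,1,-30,0,0],[-60,2,-30,0,0],[-100,4,-30,0,0],[-140,6,-30,0,0],[-175,8,-30,0,0],[-190,9,-30,0,0],[-190,9,-30,0,0]]'; python3 -m handwheel '[[0,0,0,0,0],[0,0,0,0,0],[0,0,20,0,0],[0,0,20,0,0],[0,0,20,0,0],[0,0,20,0,0]]'
python3 - <<'E'
from h import *
c=cam("wrist"); print(sensors.get_state()["tcp_pos"])
m=mask(c,(5,120,40),(20,255,255),(250,200,380,370)); P=depthz(c,m); k=P[:,2]>P[:,2].max()-.006; T=P[k].mean(0); print("handle",T.round(4))
go(.651,.099,.045,-.026)
cv2.imwrite("pics/w6.png",cv2.resize(c["color"][180:380,220:420],None,fx=3,fy=3))
my=mask(c,(22,110,60),(35,255,255),(270,200,380,320)); b=cv2.minAreaRect(np.vstack([k for k in cv2.findContours(my,0,1)[0] if cv2.contourArea(k)>2])); print(b,onplane(c,*b[0],.0505))
E
```

```text
clock: 26.65
tcp_pos: [0.6516, 0.1004, 0.1232]
orientation: [-0.0, -0.7, 0.714, 0.0]
wrist_force: [0.1, -0.6, -0.7]
finger_gap: 0.0152
grip_force: 29.4
clock: 27.25
tcp_pos: [0.6528, 0.097, 0.1047]
orientation: [0.0, -0.699, 0.715, -0.0]
wrist_force: [0.5, 0.6, 0.2]
finger_gap: 0.0145
grip_force: 29.4
[0.65301225 0.09721107 0.10486847]
handle [0.6522 0.0963 0.155 ]
row [-1.7  2.1 59.9] turn 0.003 cur yaw 3.118 j6 -1.52
((319.806640625, 247.5518798828125), (50.43061828613281, 54.20965576171875), 87.51044464111328) [0.65087889 0.09732693 0.0505    ]
```

View pics/w6.png

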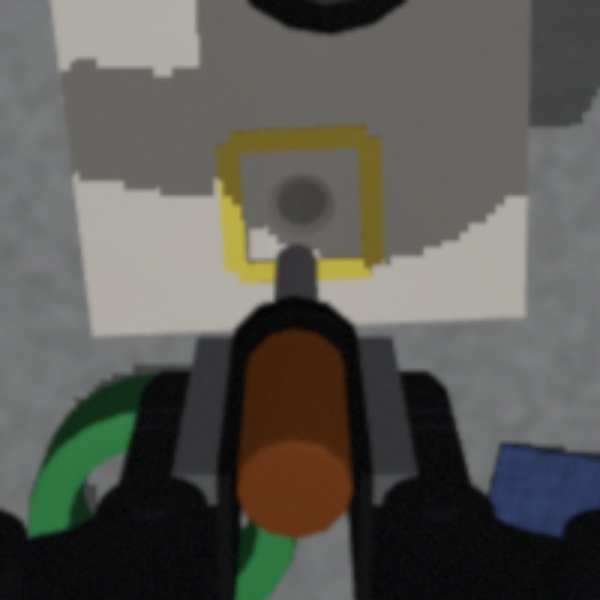

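The hole is at crop (303,201) and the pin tip at (297,250), so the probe needs about 1.5 mm of correction on each axis before it goes down.

```bash
python3 -m handwheel '[[-1.4,1.6,10,0,0],[-1.4,1.6,20,0,0],[-1.4,1.6,27,0,0],[-1.4,1.6,31,0,0],[-1.4,1.6,35,0,0],[-1.4,1.6,38,0,0],[-1.4,1.6,38,0,0]]'
```

```text
clock: 28.0
tcp_pos: [0.6508, 0.099, 0.0655]
orientation: [-0.0, -0.699, 0.715, 0.0]
wrist_force: [0.4, -1.9, -0.8]
finger_gap: 0.0143
grip_force: 29.2
```

```bash
python3 -m handwheel '[[0,0,7,0,0],[0,0,14,0,0],[0,0,20,0,0],[0,0,25,0,0],[0,0,28,0,0],[0,0,28,0,0],[0,0,28,0,0]]'
```

```text
clock: 28.7
tcp_pos: [0.6508, 0.099, 0.0376]
orientation: [-0.0, -0.699, 0.715, 0.0]
wrist_force: [2.2, -2.0, -2.6]
finger_gap: 0.0149
grip_force: 29.2
```

```bash
python3 -m handwheel '[[0,0,1,0,0],[0,0,2,0,0],[0,0,3,0,0],[0,0,3,0,0],[0,0,3,0,0]]'; python3 -m handwheel '[[0,0,0,0,0.15],[0,0,0,0,0.3],[0,0,0,0,0.45],[0,0,0,0,0.45],[0,0,0,0,0.45]]'; python3 -m handwheel '[[0,0,-40,0,0.45],[0,0,-80,0,0.45],[0,0,-110,0,0.45],[0,0,-110,0,0.45],[0,0,-110,0,0.45]]'
python3 - <<'E'
from h import *
c=cam("wrist"); 
m=mask(c,(5,120,40),(20,255,255),(250,180,380,370)); P=depthz(c,m); k=P[:,2]>P[:,2].max()-.006; print("handle top",P[k].mean(0).round(4),P[:,2].max())
t=cam("top")
for n,lo,hi in(("red",(0,150,80),(6,255,255)),("yellow",(22,120,80),(35,255,255)),("green",(55,120,50),(80,255,255))):
    m=mask(t,lo,hi,(420,180,540,300)); 
    if m.any(): (u,v),a,_=cv2.minAreaRect(big(m)); print(n,round(u),round(v),np.round(a),onplane(t,u,v,.052)[:2].round(4))
go(.6447,-.0295,.06,-.026)
E
```

```text
clock: 29.2
tcp_pos: [0.6512, 0.099, 0.036]
orientation: [0.0, -0.699, 0.715, -0.0]
wrist_force: [-0.1, -3.8, 5.8]
finger_gap: 0.0145
grip_force: 30.1
clock: 29.7
tcp_pos: [0.6505, 0.0997, 0.0346]
orientation: [-0.0, -0.699, 0.715, 0.001]
wrist_force: [-0.9, -0.0, 0.1]
finger_gap: 0.0383
grip_force: 0.0
clock: 30.2
tcp_pos: [0.6514, 0.0994, 0.1458]
orientation: [0.001, -0.699, 0.715, -0.0]
wrist_force: [-1.3, 0.2, -1.4]
finger_gap: 0.0385
grip_force: 0.0
handle top [0.6504 0.0981 0.0863] 0.08890619764143315
red 458 250 [28. 29.] [ 0.5022 -0.2605]
yellow 508 256 [28. 31.] [ 0.4892 -0.3563]
green 466 207 [28. 28.] [ 0.5867 -0.2802]
row [128.9   2.1  83.5] turn 0.004 cur yaw 3.119 j6 -1.52
```

The probe is fully seated: its handle top is at the same height as in the rest hole. The green jar was knocked about 4 cm but is still well on the plate, at (38,43) mm in its frame. I'll check its height while moving to the log button.

```bash
python3 -m handwheel '[[45,1,0,0,0],[90,2,0,0,0],[129,2,0,0,0],[129,2,20,0,0],[129,2,55,0,0],[129,2,55,0,0],[129,2,55,0,0]]'
python3 - <<'E'
from h import *
t=cam("top")
for n,lo,hi in(("red",(0,150,80),(6,255,255)),("yellow",(22,120,80),(35,255,255)),("green",(55,120,50),(80,255,255))):
    m=mask(t,lo,hi,(420,180,540,300)); 
    if m.any():
        k=big(m);(u,v),a,_=cv2.minAreaRect(k); q=np.zeros_like(m);cv2.drawContours(q,[k],-1,255,-1); q=cv2.erode(q,np.ones((7,7))); z=depthz(t,q)[:,2]; print(n,np.round(a),onplane(t,u,v,.052)[:2].round(4),"z",np.percentile(z,[10,50,90]).round(4) if len(z) else None)
go(.6447,-.0295,.040,-.026)
E
```

```text
clock: 31.0
tcp_pos: [0.6443, -0.0293, 0.0884]
orientation: [-0.001, -0.699, 0.715, 0.002]
wrist_force: [0.4, -0.0, 0.7]
finger_gap: 0.0002
grip_force: 0.0
red [28. 29.] [ 0.5022 -0.2624] z [0.0507 0.0526 0.0545]
yellow [28. 31.] [ 0.4892 -0.3563] z [0.0508 0.0527 0.0544]
green [28. 28.] [ 0.5867 -0.2802] z [0.0508 0.0526 0.0543]
row [ 0.2  0.9 49.9] turn 0.004 cur yaw 3.119 j6 -1.72
```

All three jars stand flat on the plate. Pressing log.

```bash
python3 -m handwheel '[[0,1,20,0,0],[0,1,36,0,0],[0,1,45,0,0],[0,1,49,0,0],[0,1,51,0,0],[0,1,53,0,0],[0,1,53,0,0],[0,1,53,0,0]]'; python3 -m handwheel '[[0,0,1,0,0],[0,0,2,0,0],[0,0,2,0,0],[0,0,2,0,0]]'
```

```text
clock: 31.85
tcp_pos: [0.6455, -0.0292, 0.0388]
orientation: [0.001, -0.699, 0.715, -0.0]
wrist_force: [-2.7, 1.8, 7.0]
finger_gap: 0.0001
grip_force: 3.5
clock: 32.25
tcp_pos: [0.6457, -0.0293, 0.0386]
orientation: [0.001, -0.699, 0.715, -0.001]
wrist_force: [-6.1, 2.6, 16.6]
finger_gap: -0.0
grip_force: 8.2
```

```bash
python3 -m handwheel '[[0,0,-40,0,0],[0,0,-80,0,0],[0,0,-100,0,0.2],[-45,-2,-100,0,0.45],[-90,-3,-100,0,0.45],[-128,-4,-100,0,0.45],[-128,-4,-100,0,0.45],[-128,-4,-100,0,0.45]]'
python3 - <<'E'
from h import *
c=cam("wrist")
m=mask(c,(5,120,40),(20,255,255),(250,180,380,370)); P=depthz(c,m); k=P[:,2]>P[:,2].max()-.006; print("handle top",P[k].mean(0).round(4),P[:,2].max())
go(.6508,.0985,.036,-.026)
E
```

```text
clock: 33.05
tcp_pos: [0.6521, 0.0991, 0.1353]
orientation: [0.0, -0.7, 0.714, -0.0]
wrist_force: [0.2, -0.9, 0.1]
finger_gap: 0.0384
grip_force: 0.0
handle top [0.6505 0.0979 0.0863] 0.08841446028251806
row [-0.4  1.4 99.2] turn 0.004 cur yaw 3.12 j6 -1.52
```

```bash
python3 -m handwheel '[[0,1.5,35,0,0.45],[0,1.5,70,0,0.45],[0,1.5,92,0,0.45],[0,1.5,99,0,0.45],[0,1.5,99,0,0.45],[0,1.5,99,0,0.45]]'; python3 -m handwheel '[[0,0,0,0,0],[0,0,0,0,0],[0,0,0,0,0],[0,0,0,0,0],[0,0,0,0,0]]' 30;  python3 -m handwheel '[[0,0,-15,0,0],[0,0,-35,0,0],[0,0,-60,0,0],[0,0,-90,0,0],[0,0,-90,0,0],[0,0,-90,0,0]]'
python3 - <<'E'
from h import *
c=cam("wrist")
m=mask(c,(5,120,40),(20,255,255),(250,180,380,370)); P=depthz(c,m); k=P[:,2]>P[:,2].max()-.006; print("handle top",P[k].mean(0).round(4),P[:,2].max()); s=sensors.get_state()["tcp_pos"];print(s, "offset",(P[k].mean(0)-s).round(4))
go(.6562,-.092,.106,-.026)
E
```

```text
clock: 33.7
tcp_pos: [0.6515, 0.0974, 0.0374]
orientation: [0.001, -0.699, 0.715, -0.001]
wrist_force: [-0.0, -0.3, 0.5]
finger_gap: 0.0383
grip_force: 0.0
clock: 34.2
tcp_pos: [0.6517, 0.0981, 0.0378]
orientation: [0.001, -0.699, 0.715, -0.001]
wrist_force: [0.1, -1.3, 6.3]
finger_gap: 0.0151
grip_force: 29.5
clock: 34.8
tcp_pos: [0.6509, 0.0984, 0.1268]
orientation: [0.001, -0.699, 0.715, -0.001]
wrist_force: [-0.1, 1.2, -0.2]
finger_gap: 0.0149
grip_force: 29.7
handle top [0.6502 0.0989 0.176 ] 0.1815167470419376
[0.65002016 0.09838682 0.12558871] offset [0.0002 0.0005 0.0504]
row [190.2 -10.4  19.6] turn 0.004 cur yaw 3.119 j6 -1.52
```

```bash
python3 -m handwheel '[[40,-2,0,0,0],[85,-4,0,0,0],[130,-6,0,0,0],[170,-9,0,0,0],[191,-10,0,0,0],[191,-10,20,0,0],[191,-10,20,0,0],[191,-10,20,0,0]]'
python3 - <<'E'
from h import *
c=cam("wrist")
m=mask(c,(5,120,40),(20,255,255),(250,200,380,370)); P=depthz(c,m); k=P[:,2]>P[:,2].max()-.006; print("handle top",P[k].mean(0).round(4),P[:,2].max())
go(.6556,-.093,.066,-.026)
cv2.imwrite("pics/w7.png",cv2.resize(c["color"][180:380,220:420],None,fx=3,fy=3))
E
```

```text
clock: 35.65
tcp_pos: [0.6545, -0.0924, 0.1043]
orientation: [-0.001, -0.699, 0.715, 0.002]
wrist_force: [0.5, 0.6, -0.0]
finger_gap: 0.0146
grip_force: 29.6
handle top [ 0.6541 -0.092   0.153 ] 0.1578610746800604
row [ 0.8 -0.4 39.3] turn 0.004 cur yaw 3.12 j6 -1.81
```

View pics/w7.png

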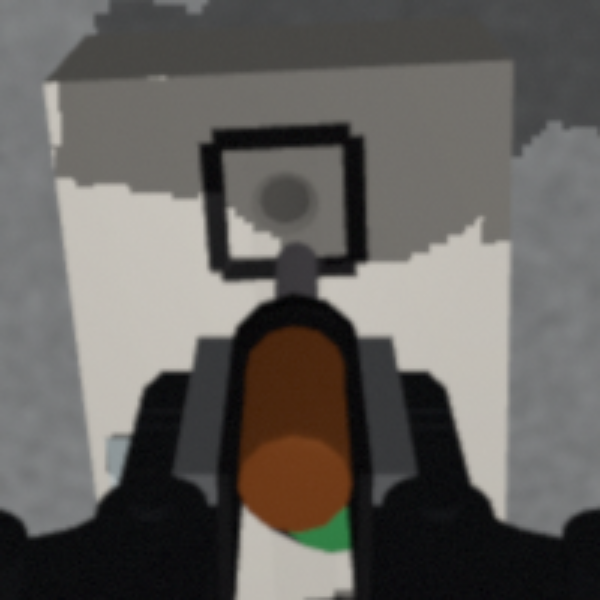

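The hole is at crop (285,200) and the tip at (297,247), so it needs about +2.3 mm in world x. I'll compute the y offset from the tip ray.

Run:
```python
from h import *
c=cam("wrist"); s=sensors.get_state()["tcp_pos"]; print(s)
g=cv2.cvtColor(c["color"],cv2.COLOR_BGR2GRAY)
print("hole",onplane(c,220+285/3,180+200/3,.0505).round(4))
b=cv2.minAreaRect(np.vstack([k for k in cv2.findContours(mask(c,(0,0,0),(179,255,50),(283,218,346,274)),0,1)[0] if cv2.contourArea(k)>20])); print(b,"frame",onplane(c,*b[0],.0505).round(4))
for v in (248,250): print("tip",onplane(c,220+297/3,180+v/3,.081).round(4))
P=depthz(c,cv2.rectangle(np.zeros((480,640),np.uint8),(317,265),(321,274),255,-1)); print("pin surface",np.median(P,0).round(4))
m=mask(c,(5,120,40),(20,255,255),(250,200,380,370)); P=depthz(c,m); k=P[:,2]>.1555; print("handle top",P[k].mean(0).round(4),k.sum())
```

```text
[ 0.65591512 -0.09212121  0.10597258]
hole [ 0.6564 -0.0923  0.0505]
((315.68719482421875, 245.99220275878906), (49.58197784423828, 53.994815826416016), 87.61405944824219) frame [ 0.6559 -0.0928  0.0505]
tip [ 0.6539 -0.0937  0.081 ]
tip [ 0.6539 -0.0933  0.081 ]
pin surface [ 0.6539 -0.095   0.0938]
handle top [ 0.649  -0.0953  0.1581] 6
```

```bash
python3 -m handwheel '[[0.5,-2,10,0,0],[0.5,-2,20,0,0],[0.5,-2,27,0,0],[0.5,-2,31,0,0],[0.5,-2,35,0,0],[0.5,-2,38,0,0],[0.5,-2,38,0,0]]'
```

```text
clock: 36.45
tcp_pos: [0.6578, -0.0934, 0.0676]
orientation: [-0.0, -0.699, 0.715, 0.0]
wrist_force: [0.2, -1.0, -0.3]
finger_gap: 0.0147
grip_force: 29.6
```

```bash
python3 -m handwheel '[[0,0,7,0,0],[0,0,14,0,0],[0,0,20,0,0],[0,0,25,0,0],[0,0,29,0,0],[0,0,29,0,0],[0,0,29,0,0]]'; python3 -m handwheel '[[0,0,1,0,0],[0,0,2,0,0],[0,0,3,0,0],[0,0,3,0,0],[0,0,3,0,0]]'
```

```text
clock: 37.15
tcp_pos: [0.6581, -0.0935, 0.039]
orientation: [0.0, -0.699, 0.715, -0.0]
wrist_force: [-0.1, 0.2, -0.3]
finger_gap: 0.0147
grip_force: 29.7
clock: 37.65
tcp_pos: [0.6583, -0.0936, 0.0378]
orientation: [0.0, -0.699, 0.715, -0.001]
wrist_force: [-2.2, 0.2, 8.1]
finger_gap: 0.0147
grip_force: 30.5
```

```bash
python3 -m handwheel '[[0,0,0,0,0.15],[0,0,0,0,0.3],[0,0,0,0,0.45],[0,0,0,0,0.45],[0,0,0,0,0.45]]'; python3 -m handwheel '[[0,0,-40,0,0.45],[0,0,-80,0,0.45],[0,0,-100,0,0.45],[0,0,-100,0,0.45],[0,0,-100,0,0.45]]'
python3 - <<'E'
from h import *
c=cam("wrist"); 
m=mask(c,(5,120,40),(20,255,255),(250,180,380,370)); P=depthz(c,m); k=P[:,2]>P[:,2].max()-.006; print("handle top",P[k].mean(0).round(4),P[:,2].max())
go(.502,-.2615,.1,.5)
E
```

```text
clock: 38.15
tcp_pos: [0.6579, -0.0934, 0.0356]
orientation: [-0.0, -0.699, 0.715, 0.0]
wrist_force: [0.6, 0.3, 0.1]
finger_gap: 0.0383
grip_force: 0.0
clock: 38.65
tcp_pos: [0.6581, -0.0935, 0.1359]
orientation: [0.0, -0.699, 0.715, -0.0]
wrist_force: [-0.2, 0.7, -0.9]
finger_gap: 0.0387
grip_force: 0.0
handle top [ 0.6573 -0.0937  0.0862] 0.08826068438413012
row [171.7 151.4  34.9] turn -0.523 cur yaw 3.119 j6 -1.81
```

```bash
python3 -m handwheel '[[35,31,0,-0.13,0.8],[70,62,0,-0.26,0.8],[105,93,0,-0.39,0.8],[140,124,10,-0.52,0.8],[172,151,35,-0.52,0.8],[172,151,35,-0.52,0.8],[172,151,35,-0.52,0.8],[172,151,35,-0.52,0.8]]'
python3 - <<'E'
from h import *
c=cam("wrist","w8"); k=big(mask(c,(0,150,60),(6,255,255),(200,150,420,330))); b=cv2.minAreaRect(k); P=onplane(c,*b[0],.052);print("wrist",b, P[:2].round(4))
go(*P[:2],-.0195,.5)
t=cam("top")
for n,lo,hi in(("red",(0,150,80),(6,255,255)),("yellow",(22,120,80),(35,255,255)),("green",(55,120,50),(80,255,255))):
    m=mask(t,lo,hi,(420,180,540,300)); 
    if m.any(): (u,v),a,_=cv2.minAreaRect(big(m)); print(n,round(u),round(v),np.round(a),onplane(t,u,v,.052)[:2].round(4))
E
```

```text
clock: 39.5
tcp_pos: [0.5033, -0.2615, 0.1004]
orientation: [-0.0, 0.859, -0.511, -0.0]
wrist_force: [-0.3, -0.7, 0.1]
finger_gap: 0.0682
grip_force: 0.0
wrist ((319.5, 245.5), (81.0, 85.0), 90.0) [ 0.5031 -0.2648]
row [  2.7   2.4 120.3] turn -0.001 cur yaw -2.643 j6 -2.69
red 459 250 [28. 29.] [ 0.5014 -0.2612]
yellow 521 258 [7. 6.] [ 0.484 -0.38 ]
green 461 204 [18. 29.] [ 0.5921 -0.2706]
```

View pics/w8.png

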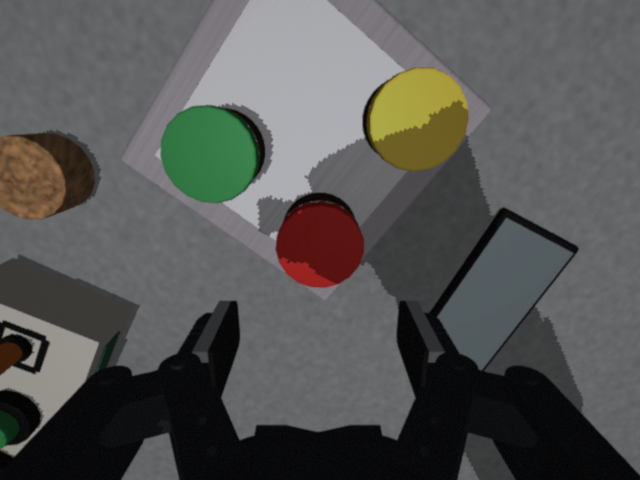

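The wrist view shows red at (320,245) centred between the fingers, green at (210,153) and yellow at (415,118), both clear of the fingers. Picking red.

```bash
python3 -m handwheel '[[0.5,1,30,0,0.8],[0.5,1,65,0,0.8],[0.5,1,95,0,0.8],[0.5,1,112,0,0.8],[0.5,1,120,0,0.8],[0.5,1,120,0,0.8],[0.5,1,120,0,0.5],[0.5,1,120,0,0.5]]' 30; python3 -m handwheel '[[0,0,0,0,0.5],[0,0,0,0,0.5],[0,0,0,0,0.5],[0,0,-30,0,0.5],[0,0,-70,0,0.5],[0,0,-100,0,0.5],[0,0,-100,0,0.5],[0,0,-100,0,0.5]]'; python3 -c "
from h import *
go(.4776,.3574,.08,.5)"
```

```text
clock: 40.4
tcp_pos: [0.5036, -0.2634, -0.0178]
orientation: [0.0, 0.86, -0.511, 0.001]
wrist_force: [0.8, -0.5, -2.7]
finger_gap: 0.0573
grip_force: 32.4
clock: 41.2
tcp_pos: [0.5027, -0.2632, 0.0813]
orientation: [0.0, 0.859, -0.511, 0.001]
wrist_force: [-0.7, -0.5, -2.5]
finger_gap: 0.058
grip_force: 33.2
row [-557.5 -274.     0.8] turn -0.003 cur yaw -2.644 j6 -2.69
```

```bash
python3 -m handwheel '[[-42,-21,0,0,0.5],[-84,-41,0,0,0.5],[-126,-62,0,0,0.5],[-168,-83,0,0,0.5],[-210,-103,0,0,0.5],[-252,-124,0,0,0.5],[-294,-144,0,0,0.5],[-336,-165,0,0,0.5]]'; python3 -m handwheel '[[-42,-21,0,0,0.5],[-84,-41,0,0,0.5],[-126,-62,0,0,0.5],[-168,-83,0,0,0.5],[-205,-100,0,0,0.5],[-222,-109,0,0,0.5],[-222,-109,20,0,0.5],[-222,-109,20,0,0.5]]'; python3 -m handwheel '[[0,0,20,0,0.5],[0,0,40,0,0.5],[0,0,40,0,0.5],[0,0,40,0,0.5]]';  python3 -c "
from h import *
go(.4776,.3574,-.0235,.5)"
```

```text
clock: 42.0
tcp_pos: [0.4851, 0.1127, 0.079]
orientation: [0.001, 0.859, -0.511, -0.001]
wrist_force: [1.1, 0.0, -1.3]
finger_gap: 0.0575
grip_force: 33.2
clock: 42.8
tcp_pos: [0.4735, 0.3572, 0.0563]
orientation: [0.004, 0.86, -0.511, -0.002]
wrist_force: [-1.1, 0.3, -1.8]
finger_gap: 0.0572
grip_force: 33.2
clock: 43.2
tcp_pos: [0.4763, 0.3571, 0.0204]
orientation: [0.001, 0.859, -0.512, -0.001]
wrist_force: [0.3, 1.9, -1.0]
finger_gap: 0.0574
grip_force: 33.2
row [ 0.3 -1.4 43.9] turn -0.004 cur yaw -2.645 j6 -1.56
```

```bash
python3 -m handwheel '[[0,-1,20,0,0.5],[0,-1,34,0,0.5],[0,-1,43,0,0.5],[0,-1,43,0,0.5],[0,-1,43,0,0.5],[0,-1,43,0,0.75],[0,-1,43,0,0.75],[0,-1,43,0,0.75]]'; python3 -m handwheel '[[0,0,-30,0,0.8],[0,0,-70,0,0.8],[0,0,-110,0,0.8],[0,0,-120,0,0.8],[0,0,-120,0,0.8]]'; python3 -c "
from h import *
go(.5875,-.2800,.1,.5)"
```

```text
clock: 44.0
tcp_pos: [0.4784, 0.3589, -0.0213]
orientation: [-0.001, 0.859, -0.511, 0.0]
wrist_force: [-0.3, 0.3, 0.1]
finger_gap: 0.0642
grip_force: 0.0
clock: 44.5
tcp_pos: [0.4796, 0.3597, 0.1006]
orientation: [-0.002, 0.859, -0.511, 0.001]
wrist_force: [-0.8, 0.1, -1.1]
finger_gap: 0.0684
grip_force: 0.0
row [ 6.136e+02  2.105e+02 -6.000e-01] turn -0.002 cur yaw -2.644 j6 -1.56
```

```bash
python3 -m handwheel '[[46,16,0,0,0.8],[92,32,0,0,0.8],[138,47,0,0,0.8],[184,63,0,0,0.8],[230,79,0,0,0.8],[276,95,0,0,0.8],[322,110,0,0,0.8],[368,126,0,0,0.8]]'; python3 -m handwheel '[[46,16,0,0,0.8],[92,32,0,0,0.8],[138,47,0,0,0.8],[184,63,0,0,0.8],[230,79,0,0,0.8],[246,84,0,0,0.8],[246,84,0,0,0.8],[246,84,0,0,0.8]]';python3 - <<'E'
from h import *
c=cam("wrist"); k=big(mask(c,(55,120,40),(80,255,255),(200,150,440,330))); b=cv2.minAreaRect(k); P=onplane(c,*b[0],.052);print("wrist",b, P[:2].round(4))
go(*P[:2],-.0185,.5)
E
```

```text
clock: 45.3
tcp_pos: [0.5415, -0.0265, 0.096]
orientation: [0.0, 0.859, -0.511, -0.001]
wrist_force: [1.0, 0.1, 0.0]
finger_gap: 0.0686
grip_force: 0.0
clock: 46.1
tcp_pos: [0.585, -0.2804, 0.0957]
orientation: [-0.0, 0.859, -0.512, -0.002]
wrist_force: [-0.3, -0.3, -0.2]
finger_gap: 0.0681
grip_force: 0.0
wrist ((313.5, 242.0), (86.0, 87.0), 90.0) [ 0.5899 -0.2854]
row [  7.7  -1.5 114.8] turn -0.002 cur yaw -2.644 j6 -2.64
```

```bash
python3 -m handwheel '[[5,-1.5,30,0,0.8],[5,-1.5,65,0,0.8],[5,-1.5,95,0,0.8],[5,-1.5,110,0,0.8],[5,-1.5,115,0,0.8],[5,-1.5,115,0,0.8],[5,-1.5,115,0,0.5],[5,-1.5,115,0,0.5]]' 30; python3 -m handwheel '[[0,0,0,0,0.5],[0,0,0,0,0.5],[0,0,0,0,0.5],[0,0,-30,0,0.5],[0,0,-70,0,0.5],[0,0,-100,0,0.5],[0,0,-100,0,0.5],[0,0,-100,0,0.5]]'; python3 -c "
from h import *
go(.50,.0,.08,.5);go(.5651,.2954,.08,.5)"
```

```text
clock: 46.95
tcp_pos: [0.591, -0.285, -0.0156]
orientation: [-0.0, 0.86, -0.511, 0.001]
wrist_force: [0.9, -0.0, -2.6]
finger_gap: 0.0577
grip_force: 32.5
clock: 47.75
tcp_pos: [0.5902, -0.2852, 0.0832]
orientation: [0.0, 0.859, -0.511, 0.001]
wrist_force: [0.0, 0.3, -2.3]
finger_gap: 0.0578
grip_force: 33.2
row [-293.7  -56.7    2.9] turn -0.003 cur yaw -2.644 j6 -2.64
row [-522.3 -254.8    2.8] turn -0.003 cur yaw -2.644 j6 -2.64
```

```bash
python3 -m handwheel '[[-48,-9,0,0,0.5],[-96,-18,0,0,0.5],[-144,-28,0,0,0.5],[-192,-37,0,0,0.5],[-240,-46,0,0,0.5],[-290,-56,0,0,0.5],[-325,-86,0,0,0.5],[-360,-116,0,0,0.5]]'; python3 -m handwheel '[[-35,-30,0,0,0.5],[-70,-60,0,0,0.5],[-105,-90,0,0,0.5],[-140,-120,0,0,0.5],[-162,-139,0,0,0.5],[-162,-139,20,0,0.5],[-162,-139,50,0,0.5],[-162,-139,60,0,0.5]]'; python3 -m handwheel '[[0,0,0,0,0.5],[0,0,0,0,0.5],[0,0,0,0,0.5]]';  python3 -c "
from h import *
go(.5651,.2954,-.0206,.5)"
```

```text
clock: 48.55
tcp_pos: [0.5177, 0.0886, 0.081]
orientation: [0.001, 0.859, -0.511, -0.002]
wrist_force: [1.5, -0.8, -2.1]
finger_gap: 0.0571
grip_force: 33.2
clock: 49.35
tcp_pos: [0.561, 0.2945, 0.0174]
orientation: [0.004, 0.86, -0.511, -0.003]
wrist_force: [-1.2, -0.2, -1.6]
finger_gap: 0.0574
grip_force: 33.2
clock: 49.65
tcp_pos: [0.5661, 0.2956, 0.0243]
orientation: [-0.001, 0.859, -0.512, 0.001]
wrist_force: [0.4, 0.3, -0.8]
finger_gap: 0.0574
grip_force: 33.2
row [-0.3  1.1 44.9] turn -0.003 cur yaw -2.645 j6 -1.71
```

```bash
python3 -m handwheel '[[0,1,20,0,0.5],[0,1,36,0,0.5],[0,1,45,0,0.5],[0,1,45,0,0.5],[0,1,45,0,0.5],[0,1,45,0,0.75],[0,1,45,0,0.75],[0,1,45,0,0.75]]'; python3 -m handwheel '[[0,0,-30,0,0.8],[0,0,-70,0,0.8],[0,0,-110,0,0.8],[0,0,-120,0,0.8],[0,0,-120,0,0.8]]'
python3 - <<'E'
from h import *
t=cam("top")
for n,lo,hi in(("red",(0,150,80),(6,255,255)),("yellow",(22,120,80),(35,255,255)),("green",(55,120,50),(80,255,255))):
    m=mask(t,lo,hi,(100,195,560,300)); 
    if m.any(): (u,v),a,_=cv2.minAreaRect(big(m)); print(n,round(u),round(v),np.round(a),onplane(t,u,v,.05)[:2].round(4))
go(.4892,-.3575,.1,.5)
E
```

```text
clock: 50.45
tcp_pos: [0.5647, 0.2953, -0.0214]
orientation: [-0.0, 0.859, -0.511, 0.0]
wrist_force: [0.4, -0.3, 0.8]
finger_gap: 0.0639
grip_force: 0.0
clock: 50.95
tcp_pos: [0.5661, 0.2959, 0.1009]
orientation: [-0.002, 0.859, -0.511, 0.002]
wrist_force: [-0.2, 1.1, 0.1]
finger_gap: 0.0682
grip_force: 0.0
red 139 268 [27. 30.] [0.4756 0.3547]
yellow 508 256 [28. 31.] [ 0.4894 -0.3572]
green 174 223 [30. 24.] [0.5633 0.2894]
row [537.7 377.9  -2. ] turn -0.003 cur yaw -2.644 j6 -1.71
```

```bash
python3 -m handwheel '[[40,28,0,0,0.8],[80,56,0,0,0.8],[120,84,0,0,0.8],[160,112,0,0,0.8],[200,140,0,0,0.8],[240,168,0,0,0.8],[280,196,0,0,0.8],[320,225,0,0,0.8]]'; python3 -m handwheel '[[40,28,0,0,0.8],[80,56,0,0,0.8],[120,84,0,0,0.8],[160,112,0,0,0.8],[200,140,0,0,0.8],[218,153,0,0,0.8],[218,153,0,0,0.8],[218,153,0,0,0.8]]';python3 - <<'E'
from h import *
c=cam("wrist"); k=big(mask(c,(22,120,60),(35,255,255),(200,150,440,330))); b=cv2.minAreaRect(k); P=onplane(c,*b[0],.052);print("wrist",b, P[:2].round(4))
go(*P[:2],-.0185,.5)
E
```

```text
clock: 51.8
tcp_pos: [0.5172, -0.0947, 0.0958]
orientation: [0.0, 0.859, -0.511, -0.002]
wrist_force: [1.2, 0.6, 0.7]
finger_gap: 0.0682
grip_force: 0.0
clock: 52.6
tcp_pos: [0.4874, -0.3572, 0.0956]
orientation: [-0.001, 0.859, -0.512, -0.002]
wrist_force: [0.0, 1.4, 0.7]
finger_gap: 0.0682
grip_force: 0.0
wrist ((315.5000305175781, 244.0), (86.9741439819336, 86.9741439819336), 45.0) [ 0.4905 -0.3617]
row [ 6.300e+00 -1.000e-01  1.146e+02] turn -0.002 cur yaw -2.644 j6 -2.83
```

```bash
python3 -m handwheel '[[4,0,30,0,0.8],[4,0,65,0,0.8],[4,0,95,0,0.8],[4,0,110,0,0.8],[4,0,115,0,0.8],[4,0,115,0,0.8],[4,0,115,0,0.5],[4,0,115,0,0.5]]' 30; python3 -m handwheel '[[0,0,0,0,0.5],[0,0,0,0,0.5],[0,0,0,0,0.5],[0,0,-30,0,0.5],[0,0,-70,0,0.5],[0,0,-100,0,0.5],[0,0,-100,0,0.5],[0,0,-100,0,0.5]]'; python3 -c "
from h import *
go(.4630,.2626,.082,.5)"
```

```text
clock: 53.45
tcp_pos: [0.4916, -0.3619, -0.0157]
orientation: [0.0, 0.86, -0.511, 0.001]
wrist_force: [-0.0, 0.0, -1.9]
finger_gap: 0.0574
grip_force: 32.2
clock: 54.25
tcp_pos: [0.4909, -0.362, 0.0835]
orientation: [0.0, 0.859, -0.511, 0.001]
wrist_force: [0.2, -0.5, -2.3]
finger_gap: 0.0574
grip_force: 32.7
row [-562.3 -273.4    0.8] turn -0.003 cur yaw -2.644 j6 -2.83
```

```bash
python3 -m handwheel '[[-42,-20,0,0,0.5],[-84,-41,0,0,0.5],[-126,-61,0,0,0.5],[-168,-82,0,0,0.5],[-210,-102,0,0,0.5],[-252,-122,0,0,0.5],[-294,-143,0,0,0.5],[-336,-163,0,0,0.5]]'; python3 -m handwheel '[[-42,-20,0,0,0.5],[-84,-41,0,0,0.5],[-126,-61,0,0,0.5],[-168,-82,0,0,0.5],[-205,-100,0,0,0.5],[-226,-110,0,0,0.5],[-226,-110,30,0,0.5],[-226,-110,60,0,0.5]]'; python3 -m handwheel '[[0,0,0,0,0.5],[0,0,0,0,0.5],[0,0,0,0,0.5]]';  python3 -c "
from h import *
go(.4630,.2626,-.0207,.5)"
```

```text
clock: 55.05
tcp_pos: [0.4717, 0.0134, 0.0813]
orientation: [0.001, 0.859, -0.511, -0.001]
wrist_force: [1.1, 0.5, -2.4]
finger_gap: 0.0579
grip_force: 32.7
clock: 55.85
tcp_pos: [0.4617, 0.2636, 0.0213]
orientation: [0.0, 0.86, -0.51, -0.0]
wrist_force: [0.5, 0.2, -1.9]
finger_gap: 0.0571
grip_force: 32.7
clock: 56.15
tcp_pos: [0.463, 0.2626, 0.0238]
orientation: [-0.0, 0.859, -0.512, 0.0]
wrist_force: [-0.0, 0.6, -0.4]
finger_gap: 0.0576
grip_force: 32.8
row [-0.   0.1 44.5] turn -0.003 cur yaw -2.645 j6 -1.7
```

Lowering and releasing, then I'll back the arm away and check the whole scene.

```bash
python3 -m handwheel '[[0,0,20,0,0.5],[0,0,36,0,0.5],[0,0,44,0,0.5],[0,0,44,0,0.5],[0,0,44,0,0.5],[0,0,44,0,0.75],[0,0,44,0,0.75],[0,0,44,0,0.75]]'; python3 -m handwheel '[[0,0,-30,0,0.8],[0,0,-70,0,0.8],[0,0,-120,0,0.8],[40,20,-160,0,0.8],[80,40,-200,0,0.8],[120,60,-200,0,0.8],[160,80,-200,0,0.8],[200,100,-200,0,0.8]]'; python3 -m handwheel '[[40,20,0,0,0.8],[60,30,0,0,0.8],[60,30,0,0,0.8],[60,30,0,0,0.8]]'
python3 - <<'E'
from h import *
t=cam("top","t9"); C=np.array([.5177,.3027]); a=-.153; M=np.array([[np.cos(a),np.sin(a)],[-np.sin(a),np.cos(a)]])
for n,lo,hi in(("red",(0,150,80),(6,255,255)),("yellow",(22,120,80),(35,255,255)),("green",(55,120,50),(80,255,255))):
    k=big(mask(t,lo,hi,(100,180,245,310)));(u,v),s,_=cv2.minAreaRect(k); P=onplane(t,u,v,.047)[:2]
    q=np.zeros((480,640),np.uint8);cv2.drawContours(q,[k],-1,255,-1); z=depthz(t,cv2.erode(q,np.ones((7,7))))[:,2]
    print(n,P.round(4),"mat mm",(M@(P-C)*1000).round(1),"z",np.percentile(z,[10,50,90]).round(4))
c=cam("side"); m=mask(c,(5,150,60),(20,255,255),(415,255,445,290)); P=depthz(c,m); print("probe top z",P[:,2].max().round(4))
E
```

```text
clock: 56.95
tcp_pos: [0.4629, 0.2628, -0.0204]
orientation: [-0.0, 0.859, -0.511, 0.0]
wrist_force: [0.8, -0.4, 0.4]
finger_gap: 0.0642
grip_force: 0.0
clock: 57.75
tcp_pos: [0.4704, 0.0378, 0.1804]
orientation: [-0.001, 0.86, -0.511, 0.001]
wrist_force: [1.3, 0.1, -0.4]
finger_gap: 0.0686
grip_force: 0.0
clock: 58.15
tcp_pos: [0.472, -0.0277, 0.1791]
orientation: [-0.0, 0.859, -0.512, -0.0]
wrist_force: [0.4, 0.1, 0.3]
finger_gap: 0.0682
grip_force: 0.0
red [0.4759 0.356 ] mat mm [-49.5  46.3] z [0.0456 0.0473 0.049 ]
yellow [0.461  0.2633] mat mm [-50.  -47.6] z [0.0457 0.0474 0.0492]
green [0.5615 0.2956] mat mm [44.4 -0.3] z [0.0454 0.0475 0.049 ]
probe top z 0.088
```

View pics/t9.png

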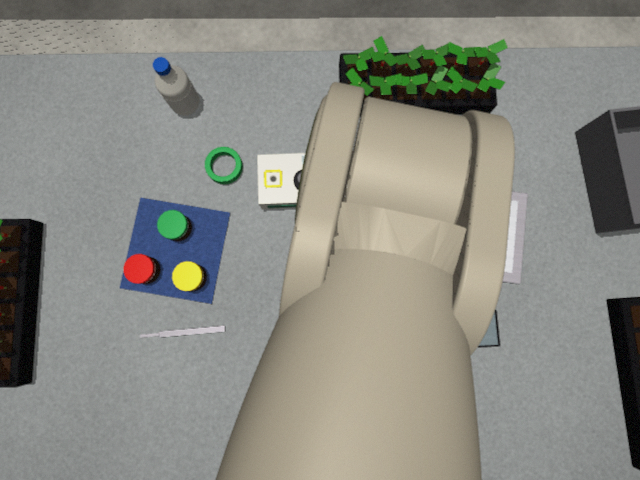

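The three jars stand on the mat (green (173,225), red (140,268), yellow (188,276)). The probe is seated in its rest hole, and the arm is clear of everything. Handing in.

```bash
python3 -c "
from workcell import workorder
print(workorder.hand_in())"
```

```text
the job is handed in; nothing more can be done
None
```

I logged the batch and handed the job in at about 58 s; by my last measurements the red, yellow and green jars stand on the blue mat and the probe is fully back in its rest hole, but the hand-in returned no verdict.

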